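# Recharge the tool batteries: reload the charging cassette

## Task

Slide the charging bay's cover fully open, stand the charged green packs from the cassette upright in the blue tray, and stand every flat orange pack from the bench in a bay of its own in the cassette, which stays at the loading end meanwhile. Once all are loaded and with the cover still open, push the cassette along its centre line (off-centre it jams) fully home against the stop. Then slide the cover fully shut over it, leaving the thermos, yellow parts bin and screwdriver where they are.

Things in the scene. Friction and masses are not known exactly. Their poses are not given: they have to be found in the camera images.
- dock: charging bay, fixed; x = the cassette's push direction, y across; origin on the bench under the loading position. Base plate 8 mm thick, x = -60 to 395 mm, y = +-125 mm. Guide walls: inner faces at y = +-112.5 mm, x = -55 to 200 mm, 38 mm above the bench. From x = 90 mm on, runners at y = +-122 mm carry the cover; past the stop the charger housing stands 70 mm tall
- dock_home (a point): where the cassette's origin is when fully home against the stop (150 mm along the dock's x from its origin, on the base plate, 8 mm above the bench)
- cassette: loose aluminium cassette, 500 g, 100 mm long (x, the push) x 212 mm wide (y), on the base plate between the guides, 1.5 mm play each side. Origin: centre of its underside; axes as the dock's. Four bays along y, inside 92 (x) x 48 mm; floor 4 mm, dividers and front wall 28 mm tall
- push_point (a point): middle of the top edge of the cassette's rear face (50 mm behind its origin, 46 mm above its underside), under the yellow mark. Push this upright face along the dock's x. The short guide shoes are grippy: pushed well off the centre line (over about 20 mm) the cassette skews and jams; centred it slides with about 5 to 15 N
- bay0 (a point): centre of the floor of cassette bay 0 (at y = -78 mm in the cassette, 4 mm above its underside); a pack stands in it with its long side along the cassette's x
- bay1 (a point): centre of the floor of cassette bay 1 (at y = -26 mm in the cassette, 4 mm above its underside); a pack stands in it with its long side along the cassette's x
- bay2 (a point): centre of the floor of cassette bay 2 (at y = 26 mm in the cassette, 4 mm above its underside); a pack stands in it with its long side along the cassette's x
- bay3 (a point): centre of the floor of cassette bay 3 (at y = 78 mm in the cassette, 4 mm above its underside); a pack stands in it with its long side along the cassette's x
- cover (a joint): how far the pale cover plate is open, in m: 0 = fully shut over the home position, 0.125 = fully open; it opens along the dock's +x. Needs about 3 N and stays where left. The plate is 124 (x) x 250 (y) x 5 mm, its underside 90 mm above the bench (it clears the packs in the cassette)
- cover_handle (a point): grip point on the cover's black upright bar, 10 mm below the bar's top and 24 mm above the plate, 119 mm above the bench; the bar is 14 mm thick along the dock's x, 100 mm long across it; at the middle of the cover
- flat_a: a flat (empty) 12 V tool battery pack, 180 g: black foot 84 x 40 x 30 mm (along its x, y, z) with orange band, and on the middle of the foot an upright orange stem 44 x 22 mm (x, y), from 30 to 66 mm above the underside: grasp the stem across its 22 mm. Origin at the centre of the underside, z up. May be absent (None); starts standing on the bench
- flat_b: a flat (empty) 12 V tool battery pack, 180 g: black foot 84 x 40 x 30 mm (along its x, y, z) with orange band, and on the middle of the foot an upright orange stem 44 x 22 mm (x, y), from 30 to 66 mm above the underside: grasp the stem across its 22 mm. Origin at the centre of the underside, z up. May be absent (None); starts standing on the bench
- flat_c: a flat (empty) 12 V tool battery pack, 180 g: black foot 84 x 40 x 30 mm (along its x, y, z) with orange band, and on the middle of the foot an upright orange stem 44 x 22 mm (x, y), from 30 to 66 mm above the underside: grasp the stem across its 22 mm. Origin at the centre of the underside, z up. May be absent (None); starts standing on the bench
- flat_d: a flat (empty) 12 V tool battery pack, 180 g: black foot 84 x 40 x 30 mm (along its x, y, z) with orange band, and on the middle of the foot an upright orange stem 44 x 22 mm (x, y), from 30 to 66 mm above the underside: grasp the stem across its 22 mm. Origin at the centre of the underside, z up. May be absent (None); starts standing on the bench
- full_a: a charged 12 V tool battery pack, 180 g: black foot 84 x 40 x 30 mm (along its x, y, z) with green band, and on the middle of the foot an upright green stem 44 x 22 mm (x, y), from 30 to 66 mm above the underside: grasp the stem across its 22 mm. Origin at the centre of the underside, z up. May be absent (None); starts standing in a bay of the cassette, long side along the cassette's x
- full_b: a charged 12 V tool battery pack, 180 g: black foot 84 x 40 x 30 mm (along its x, y, z) with green band, and on the middle of the foot an upright green stem 44 x 22 mm (x, y), from 30 to 66 mm above the underside: grasp the stem across its 22 mm. Origin at the centre of the underside, z up. May be absent (None); starts standing in a bay of the cassette, long side along the cassette's x
- full_c: a charged 12 V tool battery pack, 180 g: black foot 84 x 40 x 30 mm (along its x, y, z) with green band, and on the middle of the foot an upright green stem 44 x 22 mm (x, y), from 30 to 66 mm above the underside: grasp the stem across its 22 mm. Origin at the centre of the underside, z up. May be absent (None); starts standing in a bay of the cassette, long side along the cassette's x
- tray: blue open tray fixed on the bench, 150 x 130 mm (x, y), 45 mm tall, walls and floor 5 mm; origin at the centre of its underside; two packs fit side by side across its y, long side along its x
- thermos: bystander: dark purple thermos bottle, radius 35 mm, 150 mm tall, origin under its centre
- screw_bin: bystander: yellow parts bin 100 x 140 x 70 mm, origin under its centre
- driver: bystander: red-handled screwdriver lying on the bench beyond the work

How it is judged:
By the outcome, as a careful person would: the job done as asked, in the order asked, and still so for the second after the job is handed in, with the robot touching nothing.
Of flat_a, flat_b, flat_c, flat_d only 3 to 4 are there at a start; the rules pass over those that are not, and their reading is None.
Of full_a, full_b, full_c only 1 to 2 are there at a start; the rules pass over those that are not, and their reading is None.
At some moment in a run one of flat_a, flat_b, flat_c, flat_d, full_a, full_b, full_c may be knocked a few centimetres aside while the robot is not near it.
It also fails if it takes over 208 s, if anything falls off the work surface, if the arm or the gripper's body presses on something with over 40 N, if the wrist force passes 120 N, or if a joint passes its speed limit or range.

## Robot

A 6-joint arm with a two-finger parallel gripper is mounted at the origin on the work surface. World frame = base frame: x ahead of the robot, y to its left, z up, the work surface at z = 0. Lengths are in m, angles in rad, forces in N, time in s.
With the tool pointing down it reaches from about 0.25 to 0.725 m from the base axis. Payload 4 kg.
Tool frame: the origin (TCP) lies midway between the tips of the shut fingers; the grasp point (between the pads) lies 19 mm behind it (bot.grip_point_offset is the distance from the TCP to the grasp point, in m); z points along the fingers, y is the line along which they close (so a half turn about z gives the same grasp; the last joint's range is limited). The gripper opens to 85 mm and grips with 20 to 120 N. Pads are 22 mm wide; open, the fingers measure 114 mm over their backs; the gripper's body (76 mm by 85 mm) begins 54 mm behind the grasp point. The pads swing forward as they close: fully open they stand 13 mm farther back than shut.
Start: joints at [-1.283, 0.241, 0.005, 1.335, 0, 1.571], TCP at [0.142, -0.479, 0.231] pointing down, gripper open.
Joint ranges: [-2.72, 2.72], [-1.05, 1.87], [-1.09, 1.28], [-1.99, 2.15], [-1.42, 1.44], [-3.14, 3.14]. Speed limits (rad/s): [2.79, 2.79, 3.14, 3.14, 3.14, 3.14].

## Interface

Orientations are given as a unit quaternion [x, y, z, w].
In Python, from workcell import bot gives the robot as it stands.
- The arm moves only by the tool step_arm, never from a script. Its argument "targets" is text: rows parted by semicolons, each of 7 numbers parted by spaces: the opening, from -1 (shut) to 1 (fully open), so that 0 is half open, then the shift along the world's x, y, z normalised to -1 to 1, where 1 is 0.5 m, then the turn, a rotation vector about the world's x, y, z normalised to -1 to 1, where 1 is pi/4 rad. In form: gripper x y z wx wy wz; .... A call has 1 to 10 rows; each row is the pose to reach, as a shift and turn from the pose commanded when the call began; what a row does not reach only later rows make up. A row lasts 1/12 s, in which the tool goes at most 41.7 mm and 7.16 degrees, less where a joint would pass 70% of its speed; a pose out of reach is approached as far as the arm can. A call with a number of a shift or a turn outside -1 to 1 is refused whole. A call with a gripper value outside its range is refused whole. The fingers move at their own pace and stop on an object; the grip force is fixed at half the most. Time passes only in rows, so rows that repeat a pose let the fingers close. It gives the time, the measured TCP pose, the force, the opening and the grip force at its end, in the units of the state.
- bot.get_obs(): the state, without advancing time (a new reading comes with each control period).
- bot.camera(name): name is "scene" or "side" or "wrist"; returns the picture (384x512x3 uint8, red, green, blue); there is no depth.
- bot.camera_info(name): a dict with "vertical_fov" (degrees; the focal length in pixels is half the picture's height over the tangent of half this angle, whatever the lens; pixels are square), "cx", "cy" (the principal point, pixels), "pose" (4x4, takes a point from camera to world coordinates). Camera axes: x right, y up, looking along -z (the intrinsics and any distortion apply to the point x, -y, -z); pixel columns grow to the right and rows downward; lengths in m; the calibration is good to about 2 mm. The wrist camera is an equidistant fisheye: a pixel r from the principal point sees the ray r / f radians off the axis. A picture is of the moment at which its call begins: read the wrist's pose just before it. camera_info takes no time and is no camera call; for the wrist camera it gives the pose at the moment of the call.
- bot.job_done(): hands the job in; it is judged then, once.
The state is a dict: "clock": time; "joint_pos": joint angles; "joint_vel": joint speeds; "tau": joint torques, N m; "eef_pos": TCP position; "tool_rot": TCP orientation; "ft_force": force on the tool from outside, world axes, zero at the start; "ft_torque": the same for the moment, N m; "grip_width": finger opening in m; "grasp_force": force on a finger pad.
Only numpy, scipy, OpenCV 4.12 (cv2) and the standard library are available. Lean on these libraries where they do the work, as an engineer would, in place of code of your own. Each camera call takes 0.05 s, during which the arm holds its last target. There are 200 camera calls.

## Working session

There is one attempt and no reset: what is moved stays moved. The work goes in short steps, Python scripts to look and compute and a tool call to move; the robot and the scene stay as the last step left them, time stands still between calls to the robot, and variables do not carry over. Pictures are saved under pics/ and viewed, at most 14 in all, crops included, and the job is handed in when it is done.

Besides the shell and the picture viewer there is one more tool, called after "Emit:" by a JSON object that holds its "api" and its "payload". step_arm: Moves the arm, as the interface text tells. Scaled input: -1 to 1 covers 0.5 m each way for a shift and pi/4 rad each way for a turn. Its arguments: {"type":"object","properties":{"targets":{"type":"string"}},"required":["targets"]}

```bash
mkdir -p pics; ls; python3 - <<'E'
from workcell import bot
import cv2, numpy as np
np.set_printoptions(precision=4,suppress=True)
for n in ("scene","side"):
    im=bot.camera(n); cv2.imwrite(f"pics/{n}0.png",im[:,:,::-1]); np.save(f"pics/{n}0.npy",im)
    print(n,bot.camera_info(n))
print(bot.get_obs())
E
```

```text
pics
scene {'vertical_fov': 42.206474713217574, 'cx': 253.49777541714235, 'cy': 183.25853426828508, 'pose': array([[ 0.8696, -0.3799,  0.3154,  1.0171],
       [ 0.4937,  0.68  , -0.5421, -0.5482],
       [-0.0085,  0.6271,  0.7789,  1.0949],
       [ 0.    ,  0.    ,  0.    ,  1.    ]])}
side {'vertical_fov': 44.839470693678784, 'cx': 253.6629218925885, 'cy': 192.68422237707762, 'pose': array([[ 0.9774,  0.0974, -0.1875,  0.3758],
       [-0.2108,  0.5045, -0.8372, -0.825 ],
       [ 0.0131,  0.8579,  0.5137,  0.7028],
       [ 0.    ,  0.    ,  0.    ,  1.    ]])}
{'clock': 0.1, 'joint_pos': array([-1.283 ,  0.2414,  0.0039,  1.3352,  0.    ,  1.5708]), 'joint_vel': array([-0.0004, -0.0036,  0.0052, -0.0011, -0.0001, -0.0004]), 'tau': array([ -0.0009, -37.3139,  25.301 ,   0.0109,  -0.    ,   0.    ]), 'eef_pos': array([ 0.1418, -0.4789,  0.2305]), 'tool_rot': array([ 0.9897,  0.1434, -0.0001, -0.0009]), 'ft_force': array([-0.2258, -0.5383, -0.3486]), 'ft_torque': array([-0.0242,  0.006 ,  0.0246]), 'grasp_force': 0.0, 'grip_width': 0.0853520369339906}
```

View pics/scene0.png

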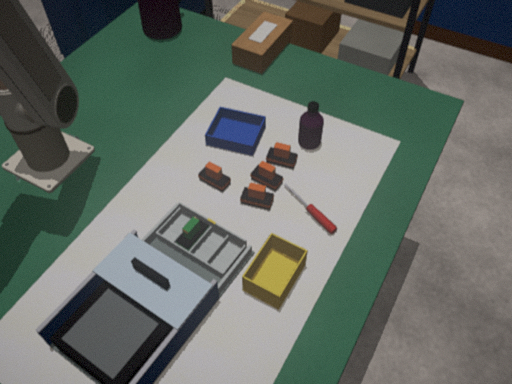

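View pics/side0.png

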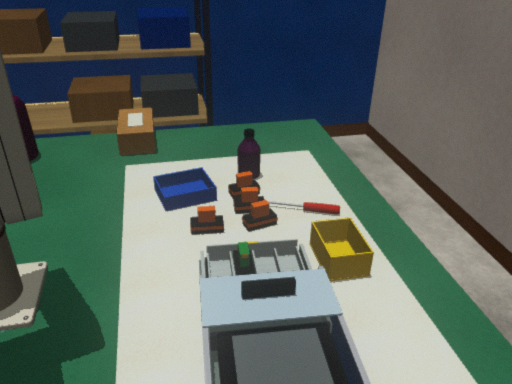

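The scene picture shows the green pack in the cassette at (190,225), and orange packs at (213,173), (267,175), (282,153) and (257,193). The tray is at (236,130) and the cover handle at (151,272). The side picture agrees, with the dock's push direction roughly along world -y. Next, one enlarged picture of each view.

```bash
cat > h.py <<'E'
from workcell import bot
import cv2, numpy as np
from scipy.spatial.transform import Rotation as R
np.set_printoptions(precision=4,suppress=True)
def ray(n,uv,info=None):
    i=info or bot.camera_info(n); f=192/np.tan(np.radians(i['vertical_fov'])/2)
    d=np.array([uv[0]-i['cx'],uv[1]-i['cy']]); P=i['pose']
    if n=='wrist':
        r=np.hypot(*d); t=r/f; v=np.array([d[0]/max(r,1e-9)*np.sin(t),-d[1]/max(r,1e-9)*np.sin(t),-np.cos(t)])
    else: v=np.array([d[0]/f,-d[1]/f,-1])
    return P[:3,3],P[:3,:3]@v
def hit(n,uv,z,info=None):
    o,v=ray(n,uv,info); return (o+v*(z-o[2])/v[2])
def proj(n,p,info=None):
    i=info or bot.camera_info(n); f=192/np.tan(np.radians(i['vertical_fov'])/2)
    P=i['pose']; c=(np.atleast_2d(p)-P[:3,3])@P[:3,:3]; x,y,z=c[:,0],-c[:,1],-c[:,2]
    if n=='wrist':
        r=np.hypot(x,y); k=f*np.arctan2(r,z)/np.maximum(r,1e-9)
    else: k=f/z
    return np.c_[i['cx']+k*x,i['cy']+k*y]
E
python3 - <<'E'
from h import *
a=np.load("pics/scene0.npy")[90:315,40:340,::-1]; b=np.load("pics/side0.npy")[150:350,140:390,::-1]
cv2.imwrite("pics/za.png",cv2.resize(a,(800,600),interpolation=cv2.INTER_CUBIC))
cv2.imwrite("pics/zb.png",cv2.resize(b,(750,600),interpolation=cv2.INTER_CUBIC))
E
```

```text
(no output)
```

View pics/za.png

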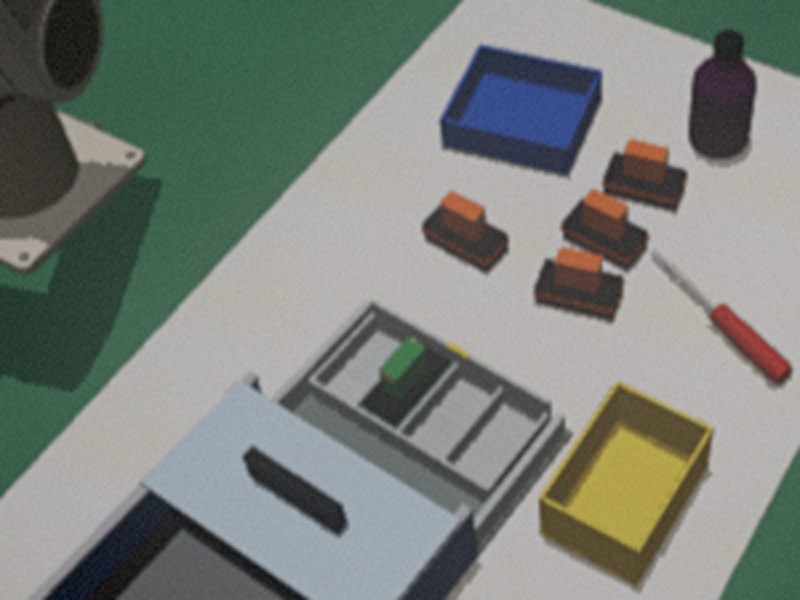

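View pics/zb.png

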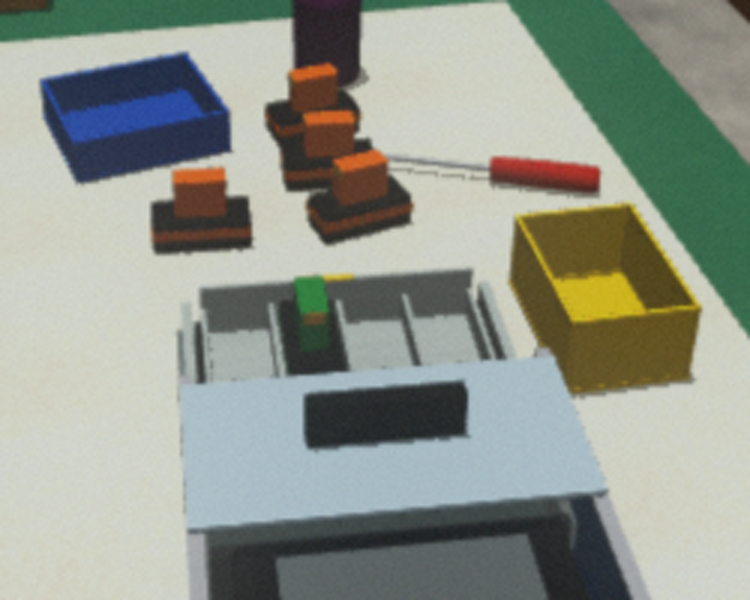

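In the zoomed views, the green pack is in the second bay from the robot side (bay 1) and the other three bays are empty. The cover is shut, or nearly so. I'll locate everything from the stem-top and cover corners.

```bash
python3 - <<'E'
from h import *
S=lambda u,v:('scene',(40+u/2.6667,90+v/2.6667)); D=lambda u,v:('side',(140+u/3,150+v/3))
def show(nm,z,*pts):
    print(nm,z,[ (q[0][:2],hit(*q,z)[:2]) for q in pts])
show('cover front-robot',.095,S(245,383),D(182,382))
show('cover front-far',.095,S(470,517),D(560,357))
show('cover back-robot',.095,S(142,487),D(190,528))
show('cover back-far',.095,D(607,492))
show('cass rear robot',.054,S(372,303),D(202,291))
show('cass rear far',.054,S(550,405),D(472,271))
show('handle top robot',.129,S(243,455),D(305,394))
show('handle top far',.129,S(345,522),D(466,382))
show('yellow',.054,S(457,350),D(338,277))
show('green stem top',.078,S(383,363),S(403,339),S(426,346),S(405,372), D(295,279),D(325,277),D(328,312),D(300,314))
for n,s,d in [('a(near robot)',[(443,193),(450,191),(485,212),(482,221)],[(174,170),(222,168),(226,184),(174,188)]),
 ('b mid',[(583,200),(594,191),(630,207),(624,220)],[(303,113),(351,111),(355,127),(306,129)]),
 ('c top',[(624,153),(629,141),(669,147),(665,161)],[(288,69),(333,65),(337,78),(293,83)]),
 ('d',[(555,262),(559,249),(603,254),(598,271)],[(334,161),(383,152),(388,167),(337,178)])]:
    a=np.array([hit(*S(*p),.066)[:2] for p in s]); b=np.array([hit(*D(*p),.066)[:2] for p in d])
    print(n,a.mean(0),b.mean(0)); 
    for q in(a,b):
        v=q[2]-q[1]; w=q[3]-q[0]; m=v+w; print('   len',np.linalg.norm(m)/2,'yaw',np.degrees(np.arctan2(m[1],m[0])),'wid',np.linalg.norm(q[1]-q[0]))
show('tray top',.045,S(482,46),S(602,70),S(570,150),S(445,120),D(42,82),D(187,55),D(230,122),D(78,150))
show('bin top',.07,S(620,384),S(712,430),S(640,548),S(543,495),D(516,215),D(633,206),D(698,308),D(575,320))
show('thermos base',.0,S(720,145),D(332,75))
show('driver',.015,S(655,255),S(720,312),S(785,373),D(390,157),D(600,180))
E
```

```text
cover front-robot 0.095 [('sc', array([ 0.4346, -0.1287])), ('si', array([ 0.4287, -0.1282]))]
cover front-far 0.095 [('sc', array([ 0.6816, -0.1421])), ('si', array([ 0.6785, -0.1528]))]
cover back-robot 0.095 [('sc', array([ 0.424 , -0.2547])), ('si', array([ 0.4188, -0.2534]))]
cover back-far 0.095 [('si', array([ 0.6639, -0.2745]))]
cass rear robot 0.054 [('sc', array([0.461, 0.023])), ('si', array([0.4589, 0.0182]))]
cass rear far 0.054 [('sc', array([0.6713, 0.007 ])), ('si', array([0.6668, 0.0027]))]
handle top robot 0.129 [('sc', array([ 0.4977, -0.2003])), ('si', array([ 0.4975, -0.1926]))]
handle top far 0.129 [('sc', array([ 0.6079, -0.2088])), ('si', array([ 0.5966, -0.2014]))]
yellow 0.054 [('sc', array([0.5635, 0.0168])), ('si', array([0.5634, 0.0153]))]
green stem top 0.078 [('sc', array([ 0.5222, -0.0418])), ('sc', array([ 0.5232, -0.0104])), ('sc', array([ 0.5463, -0.0065])), ('sc', array([ 0.5455, -0.0401])), ('si', array([ 0.5248, -0.012 ])), ('si', array([ 0.547 , -0.0139])), ('si', array([ 0.5408, -0.0547])), ('si', array([ 0.5208, -0.0531]))]
a(near robot) [0.47
[... 862 characters left out ...]
[0.3822, 0.2741])), ('si', array([0.3507, 0.3865])), ('si', array([0.4944, 0.4157])), ('si', array([0.5176, 0.2772])), ('si', array([0.378 , 0.2544]))]
bin top 0.07 [('sc', array([0.7212, 0.0494])), ('sc', array([0.8159, 0.0466])), ('sc', array([ 0.813 , -0.0863])), ('sc', array([ 0.717 , -0.0833])), ('si', array([0.7159, 0.0472])), ('si', array([0.8134, 0.0413])), ('si', array([ 0.8088, -0.0929])), ('si', array([ 0.7155, -0.0885]))]
thermos base 0.0 [('sc', array([0.6481, 0.4276])), ('si', array([0.6458, 0.4279]))]
driver 0.015 [('sc', array([0.6618, 0.2396])), ('sc', array([0.7524, 0.2062])), ('sc', array([0.839 , 0.1708])), ('si', array([0.6605, 0.2364])), ('si', array([0.8382, 0.1619]))]
```

```bash
cat >> h.py <<'E'
def goal(x,y,z,ang):
    """closing-line angle ang (deg, mod 180); prints row numbers from present pose"""
    o=bot.get_obs(); r=R.from_quat(o['tool_rot']); M=r.as_matrix()
    a=np.degrees(np.arctan2(M[1,1],M[0,1])); d=(ang-a+90)%180-90
    T=R.from_euler('z',a+d,degrees=True)*R.from_euler('xz',[180,90],degrees=True)  # tool y at ang
    Y=T.as_matrix()[:,1]; 
    w=(T*r.inv()).as_rotvec()/(np.pi/4); s=(np.array([x,y,z])-o['eef_pos'])/.5
    print('row', s.round(4), w.round(4),'| now',o['eef_pos'],'ang',round(a,1),'j6',o['joint_pos'][5].round(2),'chk',round(np.degrees(np.arctan2(Y[1],Y[0])),1),'t',round(o['clock'],1))
def wrist(name=None):
    i=bot.camera_info('wrist'); im=bot.camera('wrist')
    if name: cv2.imwrite(f'pics/{name}.png',im[:,:,::-1])
    return im,i
def blob(im,i,z,col,n='wrist',minpix=60):
    h=cv2.cvtColor(im,cv2.COLOR_RGB2HSV); lo,hi={'o':((3,150,110),(16,255,255)),'g':((50,110,60),(80,255,255)),'b':((108,130,40),(128,255,255))}[col]
    m=cv2.inRange(h,lo,hi); out=[]
    for c in cv2.findContours(m,cv2.RETR_EXTERNAL,cv2.CHAIN_APPROX_NONE)[0]:
        if cv2.contourArea(c)<minpix: continue
        p=np.array([hit(n,q[0],z,i)[:2] for q in c]).astype(np.float32)
        (cx,cy),(w,hh),a=cv2.minAreaRect(p*1000)
        if w<hh: w,hh,a=hh,w,a+90
        out.append((cx/1000,cy/1000,w,hh,(a+90)%180-90)); print(col,'c %.4f %.4f  L %.1f W %.1f long-axis %.1f'%out[-1],'px',c[:,0].mean(0).round(0))
    return out
E
python3 -c "
from h import *
goal(.55,-.20,.2,85.4)"
```

```text
row [ 0.8165  0.5578 -0.061 ] [-0.0024 -0.0002 -0.4687] | now [ 0.1418 -0.4789  0.2305] ang -73.5 j6 1.57 chk -94.6 t 0.1
```

Emit:
{"api": "step_arm", "payload": {"targets": "1 0.41 0.28 0 0 0 -0.47; 1 0.41 0.28 0 0 0 -0.47; 1 0.41 0.28 0 0 0 -0.47; 1 0.41 0.28 0 0 0 -0.47; 1 0.41 0.28 0 0 0 -0.47; 1 0.41 0.28 0 0 0 -0.47; 1 0.41 0.28 0 0 0 -0.47; 1 0.41 0.28 0 0 0 -0.47"}}

```text
clock: 0.77
eef_pos: [0.3493, -0.3371, 0.2308]
tool_rot: [0.999, -0.038, -0.0, -0.001]
ft_force: [-0.8, 0.6, -0.4]
grip_width: 0.0857
grasp_force: 0.0
```

Emit:
{"api": "step_arm", "payload": {"targets": "0 0.405 0.278 -0.04 0 0 0; 0 0.405 0.278 -0.04 0 0 0; 0 0.405 0.278 -0.04 0 0 0; 0 0.405 0.278 -0.04 0 0 0; 0 0.405 0.278 -0.04 0 0 0; 0 0.405 0.278 -0.04 0 0 0; 0 0.405 0.278 -0.04 0 0 0; 0 0.405 0.278 -0.04 0 0 0; 0 0.405 0.278 -0.04 0 0 0"}}

```text
clock: 1.52
eef_pos: [0.5484, -0.2012, 0.2106]
tool_rot: [0.999, -0.041, -0.001, 0.0]
ft_force: [0.2, -0.8, 1.3]
grip_width: 0.0426
grasp_force: 0.0
```

```bash
python3 -c "
from h import *
im,i=wrist('w1'); print(i); goal(.55,-.2,.104,85.4)
blob(im,i,.078,'g'); blob(im,i,.066,'o')"
```

```text
{'vertical_fov': 65.70646984690485, 'cx': 251.14871868815666, 'cy': 189.68283671111075, 'pose': array([[-0.0824,  0.9579,  0.2749,  0.6185],
       [-0.9966, -0.0792, -0.023 , -0.2069],
       [-0.0003, -0.2759,  0.9612,  0.3525],
       [ 0.    ,  0.    ,  0.    ,  1.    ]])}
row [ 0.0038  0.0032 -0.2141] [ 0.0001 -0.0018  0.0036] | now [ 0.5481 -0.2016  0.211 ] ang -94.8 j6 2.87 chk -94.6 t 1.6
g c 0.0877 -0.6683  L 108.2 W 44.0 long-axis 61.2 px [486. 378.]
g c 0.3036 0.0072  L 117.5 W 17.6 long-axis -50.8 px [126. 356.]
g c 0.2842 -0.3579  L 149.5 W 23.4 long-axis 41.9 px [370. 351.]
g c 0.2173 0.3010  L 335.7 W 80.3 long-axis -38.5 px [ 12. 354.]
g c 0.5346 -0.0299  L 42.8 W 20.3 long-axis 85.8 px [ 95. 207.]
g c 0.4487 -0.5043  L 321.5 W 85.1 long-axis -0.7 px [480. 210.]
g c 0.7385 -0.5173  L 60.2 W 50.3 long-axis -13.5 px [503.  16.]
o c 0.4763 0.1604  L 41.9 W 23.4 long-axis -0.1 px [  7. 248.]
```

View pics/w1.png

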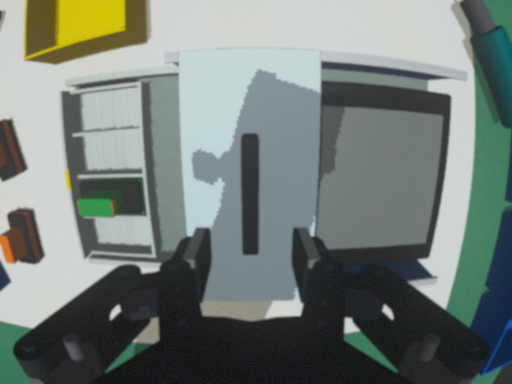

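The wrist view shows the bar at columns 243–258 and rows 134–253, between the fingers, and the green stem top at (97,207). I'll measure the bar and cassette edges.

```bash
python3 -c "
from h import *
i=bot.camera_info('wrist')
for nm,z,ps in [('bar',.129,[(242,136),(258,136),(243,252),(259,252)]),('cover',.095,[(180,54),(320,49),(205,299),(293,300)]),('rear top',.054,[(64,92),(80,258)]),('cass front',.036,[(142,84),(157,256)]),('bay1 div',.036,[(79,182),(144,176),(80,214),(150,214)])]:
  print(nm,[hit('wrist',p,z,i)[:2] for p in ps])
"
```

```text
bar [array([ 0.5968, -0.1987]), array([ 0.5958, -0.2107]), array([ 0.5002, -0.1905]), array([ 0.499, -0.204])]
cover [array([ 0.6717, -0.1499]), array([ 0.666 , -0.2712]), array([ 0.4272, -0.1417]), array([ 0.4181, -0.2357])]
rear top [array([0.6658, 0.0022]), array([0.4592, 0.0298])]
cass front [array([ 0.6576, -0.0908]), array([ 0.4515, -0.0751])]
bay1 div [array([0.5555, 0.0125]), array([ 0.5542, -0.0789]), array([0.5137, 0.0226]), array([ 0.5079, -0.0778])]
```

Emit:
{"api": "step_arm", "payload": {"targets": "0 0 0.001 -0.1 0 0 0; 0 0 0.001 -0.215 0 0 0; 0 0 0.001 -0.215 0 0 0; 0 0 0.001 -0.215 0 0 0; -1 0 0.001 -0.215 0 0 0; -1 0 0.001 -0.215 0 0 0; -1 0 0.001 -0.215 0 0 0; -1 0 0.001 -0.215 0 0 0; -1 0 0.001 -0.215 0 0 0"}}

```text
clock: 2.32
eef_pos: [0.5505, -0.2012, 0.1067]
tool_rot: [0.999, -0.041, 0.002, 0.001]
ft_force: [-2.3, -2.1, 6.2]
grip_width: 0.0129
grasp_force: 60.9
```

Emit:
{"api": "step_arm", "payload": {"targets": "-1 -0.0032 -0.04 0 0 0 0; -1 -0.0064 -0.08 0 0 0 0; -1 -0.0096 -0.12 0 0 0 0; -1 -0.0128 -0.16 0 0 0 0; -1 -0.016 -0.2 0 0 0 0; -1 -0.016 -0.2 0 0 0 0; -1 -0.016 -0.2 0 0 0 0"}}

```text
clock: 2.9
eef_pos: [0.5427, -0.3028, 0.1067]
tool_rot: [0.999, -0.042, 0.002, 0.002]
ft_force: [-1.2, -2.9, 5.9]
grip_width: 0.0128
grasp_force: 60.7
```

Moved 101.6 mm. I'll carry on in small steps towards the stop.

Emit:
{"api": "step_arm", "payload": {"targets": "-1 -0.001 -0.01 0 0 0 0; -1 -0.0016 -0.02 0 0 0 0; -1 -0.0024 -0.03 0 0 0 0; -1 -0.0024 -0.03 0 0 0 0"}}

```text
clock: 3.23
eef_pos: [0.5422, -0.3089, 0.1067]
tool_rot: [0.999, -0.039, 0.002, -0.006]
ft_force: [-1.1, 18.6, 11.7]
grip_width: 0.0129
grasp_force: 61.7
```

Emit:
{"api": "step_arm", "payload": {"targets": "-1 -0.0008 -0.01 0 0 0 0; -1 -0.0016 -0.02 0 0 0 0; -1 -0.0016 -0.02 0 0 0 0"}}

```text
clock: 3.48
eef_pos: [0.5422, -0.309, 0.1066]
tool_rot: [0.999, -0.036, 0.002, -0.015]
ft_force: [0.7, 41.9, 17.8]
grip_width: 0.0128
grasp_force: 66.5
```

The cover has reached its stop. Relax, release, lift, and move over the green pack.

Emit:
{"api": "step_arm", "payload": {"targets": "-1 0.002 0.028 0 0 0 0; -1 0.002 0.028 0 0 0 0; 0 0.002 0.032 0 0 0 0; 0 0.002 0.032 0 0 0 0; 0 0.002 0.032 0 0 0 0; 0 0.002 0.032 0.1 0 0 0; 0 0.002 0.032 0.19 0 0 0; 0 0.002 0.032 0.19 0 0 0"}}

```text
clock: 4.15
eef_pos: [0.5426, -0.3113, 0.2053]
tool_rot: [0.999, -0.041, 0.004, 0.002]
ft_force: [1.0, 0.6, 1.2]
grip_width: 0.0426
grasp_force: 0.0
```

```bash
python3 -c "
from h import *
goal(.534,-.0315,.17,-4.6)
im,i=wrist();print([hit('scene',p,.129)[:2] for p in []])
m=im[:,:,:].sum(2)
"
```

```text
row [-0.0172  0.5595 -0.0705] [ 0.0133  0.0033 -1.9968] | now [ 0.5426 -0.3113  0.2053] ang -94.7 j6 2.7 chk 175.4 t 4.2
[]
```

```bash
python3 - <<'E'
s=open('h.py').read()
a=s.index('def goal'); b=s.index('def wrist')
s=s[:a]+'''def goal(x,y,z,ang,n=1):
    """closing-line angle ang (deg, mod 180); prints row numbers for n equal calls"""
    o=bot.get_obs(); r=R.from_quat(o['tool_rot']); M=r.as_matrix()
    a=np.degrees(np.arctan2(M[1,1],M[0,1])); b1=np.degrees(np.arctan2(y,x))
    c=[(abs(t-a),t,90+b1-t) for t in ang+np.arange(-540,541,180) if abs(90+b1-t)<165]
    for _,t,j6 in sorted(c)[:2]:
        T=R.from_euler('z',t,degrees=True)*R.from_euler('xz',[180,90],degrees=True)
        tilt=(R.from_euler('z',t-a,degrees=True).inv()*T*r.inv()).as_rotvec()/(np.pi/4); w=tilt+[0,0,(t-a)/45]
        print('  x%d'%n,((np.array([x,y,z])-o['eef_pos'])/.5/n).round(3),(w/n).round(3),'j6 -> %.0f deg, turn %.0f, rows %.1f'%(j6,t-a,max(np.linalg.norm(np.array([x,y,z])-o['eef_pos'])/.0417,abs(t-a)/7.16)))
    print('now',o['eef_pos'],'ang %.1f j6 %.2f t %.1f w %.4f'%(a,o['joint_pos'][5],o['clock'],o['grip_width']))
'''+s[b:]
open('h.py','w').write(s)
E
python3 -c "
from h import *
goal(.534,-.0315,.17,-4.6,2)"
```

```text
x2 [-0.009  0.28  -0.036] [0.004 0.007 1.002] j6 -> 91 deg, turn 90, rows 12.6
  x2 [-0.009  0.28  -0.036] [0.004 0.007 3.002] j6 -> -89 deg, turn 270, rows 37.7
now [ 0.5432 -0.3116  0.2061] ang -94.7 j6 2.70 t 4.2 w 0.0426
```

Emit:
{"api": "step_arm", "payload": {"targets": "0 -0.009 0.28 0 0 0 1; 0 -0.009 0.28 0 0 0 1; 0 -0.009 0.28 0 0 0 1; 0 -0.009 0.28 0 0 0 1; 0 -0.009 0.28 0 0 0 1; 0 -0.009 0.28 0 0 0 1; 0 -0.009 0.28 0 0 0 1"}}

```text
clock: 4.78
eef_pos: [0.5358, -0.1689, 0.1983]
tool_rot: [0.938, 0.347, -0.0, -0.0]
ft_force: [0.3, -0.2, 0.3]
grip_width: 0.0425
grasp_force: 0.0
```

Emit:
{"api": "step_arm", "payload": {"targets": "0 -0.009 0.28 -0.07 0 0 1; 0 -0.009 0.28 -0.07 0 0 1; 0 -0.009 0.28 -0.07 0 0 1; 0 -0.009 0.28 -0.07 0 0 1; 0 -0.009 0.28 -0.07 0 0 1; 0 -0.009 0.28 -0.07 0 0 1; 0 -0.009 0.28 -0.07 0 0 1; 0 -0.009 0.28 -0.07 0 0 1"}}

```text
clock: 5.45
eef_pos: [0.5314, -0.0293, 0.1632]
tool_rot: [0.735, 0.678, -0.0, -0.0]
ft_force: [-0.5, -0.6, -0.7]
grip_width: 0.0429
grasp_force: 0.0
```

```bash
python3 -c "
from h import *
im,i=wrist('w2'); 
blob(im,i,.078,'g'); blob(im,i,.066,'o')
goal(.534,-.0315,.046,-4.6)"
```

```text
g c 0.5333 -0.0279  L 41.9 W 21.3 long-axis 86.1 px [253. 193.]
g c 0.8389 -0.1584  L 274.6 W 79.2 long-axis 88.1 px [498. 262.]
g c 0.2030 -0.2002  L 512.5 W 134.1 long-axis 57.0 px [ 19. 245.]
g c 0.3098 0.1270  L 140.0 W 40.6 long-axis 87.5 px [11. 64.]
  x1 [ 0.005 -0.004 -0.235] [ 0.    -0.001  0.004] j6 -> 91 deg, turn 0, rows 2.8
  x1 [ 0.005 -0.004 -0.235] [ 0.    -0.001  4.004] j6 -> -89 deg, turn 180, rows 25.2
now [ 0.5314 -0.0294  0.1633] ang -4.8 j6 1.60 t 5.5 w 0.0431
```

View pics/w2.png

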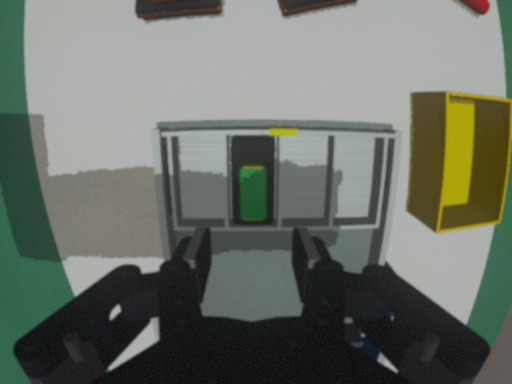

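The view shows the green stem top spanning (240–268, 165–222) in bay 1, all other bays empty, and the yellow mark at (284,132). I'll work out the cassette pose from the dividers and walls.

```bash
python3 -c "
from h import *
i=bot.camera_info('wrist')
for nm,z,ps in [('rear top outer',.054,[(157,122),(393,124)]),('mark',.054,[(284,131)]),('div centres front',.036,[(229,224),(277,224),(331,222)]),('front wall outer',.036,[(166,229),(390,227)]),('floor bay2',.012,[(282,217),(325,216),(281,138),(326,138)])]:
  print(nm,[hit('wrist',p,z,i)[:2] for p in ps])
X=np.array([-.08,-.997]);Y=np.array([.997,-.08]);O=np.array([.5595,-.033])
P=lambda a,b,z:list(O+a*X+b*Y)+[z]
print(proj('wrist',[P(-.05,-.106,.054),P(-.05,.106,.054),P(-.048,0,.054),P(.046,-.052,.036),P(.046,0,.036),P(.046,.052,.036),P(.05,-.106,.036),P(.05,.106,.036)],i).round(0))
"
```

```text
rear top outer [array([0.4555, 0.0361]), array([0.665 , 0.0195])]
mark [array([0.5637, 0.0176])]
div centres front [array([ 0.5068, -0.0696]), array([ 0.5536, -0.0735]), array([ 0.6081, -0.0767])]
front wall outer [array([ 0.4418, -0.0706]), array([ 0.6749, -0.0899])]
floor bay2 [array([ 0.5608, -0.076 ]), array([ 0.6075, -0.0793]), array([0.5646, 0.0072]), array([0.6103, 0.0043])]
[[161. 134.]
 [397. 136.]
 [284. 134.]
 [227. 229.]
 [279. 229.]
 [331. 228.]
 [174. 232.]
 [378. 230.]]
```

Emit:
{"api": "step_arm", "payload": {"targets": "0 0.004 0.001 -0.1 0 0 0.005; 0 0.004 0.001 -0.18 0 0 0.005; 0 0.004 0.001 -0.234 0 0 0.005; 0 0.004 0.001 -0.234 0 0 0.005; -1 0.004 0.001 -0.234 0 0 0.005; -1 0.004 0.001 -0.234 0 0 0.005; -1 0.004 0.001 -0.234 0 0 0.005; -1 0.004 0.001 -0.234 0 0 0.005; -1 0.004 0.001 -0.234 0 0 0.005; -1 0.004 0.001 -0.234 0 0 0.005"}}

```text
clock: 6.33
eef_pos: [0.5342, -0.0285, 0.048]
tool_rot: [0.734, 0.679, 0.001, 0.001]
ft_force: [-0.7, -0.2, -2.2]
grip_width: 0.021
grasp_force: 60.4
```

Emit:
{"api": "step_arm", "payload": {"targets": "-1 0 0 0.04 0 0 0; -1 0 0 0.1 0 0 0; -1 0 0 0.18 0 0 0; -1 0 0 0.25 0 0 0; -1 0 0 0.25 0 0 0"}}

```text
clock: 6.75
eef_pos: [0.5383, -0.0287, 0.1804]
tool_rot: [0.734, 0.679, 0.005, 0.005]
ft_force: [0.7, 0.4, -1.2]
grip_width: 0.021
grasp_force: 60.7
```

```bash
python3 -c "
from h import *
print(bot.get_obs()['ft_force'],bot.get_obs()['grasp_force'])
goal(.438,.345,.19,102.5,3)"
```

```text
[ 0.6563  0.4253 -1.1962] 60.69280028343201
  x3 [-0.067  0.249  0.006] [0.    0.006 0.792] j6 -> 26 deg, turn 107, rows 14.9
  x3 [-0.067  0.249  0.006] [0.    0.006 2.125] j6 -> -154 deg, turn 287, rows 40.1
now [ 0.5383 -0.0287  0.1804] ang -4.4 j6 1.60 t 6.8 w 0.0210
```

Emit:
{"api": "step_arm", "payload": {"targets": "-1 -0.067 0.249 0.006 0 0 0.8; -1 -0.067 0.249 0.006 0 0 0.8; -1 -0.067 0.249 0.006 0 0 0.8; -1 -0.067 0.249 0.006 0 0 0.8; -1 -0.067 0.249 0.006 0 0 0.8; -1 -0.067 0.249 0.006 0 0 0.8"}}

```text
clock: 7.25
eef_pos: [0.4994, 0.0972, 0.1749]
tool_rot: [0.486, 0.874, 0.0, 0.0]
ft_force: [-0.0, 0.2, -1.3]
grip_width: 0.0211
grasp_force: 60.5
```

Emit:
{"api": "step_arm", "payload": {"targets": "-1 -0.067 0.249 0.006 0 0 0.8; -1 -0.067 0.249 0.006 0 0 0.8; -1 -0.067 0.249 0.006 0 0 0.8; -1 -0.067 0.249 0.006 0 0 0.8; -1 -0.067 0.249 0.006 0 0 0.8; -1 -0.067 0.249 0.006 0 0 0.8"}}

```text
clock: 7.75
eef_pos: [0.4662, 0.2211, 0.1776]
tool_rot: [0.194, 0.981, -0.0, -0.0]
ft_force: [0.3, -0.6, -2.4]
grip_width: 0.0212
grasp_force: 60.5
```

Emit:
{"api": "step_arm", "payload": {"targets": "-1 -0.067 0.249 0.006 0 0 0.8; -1 -0.067 0.249 0.006 0 0 0.8; -1 -0.067 0.249 0.006 0 0 0.8; -1 -0.067 0.249 0.006 0 0 0.8; -1 -0.067 0.249 0.006 0 0 0.8; -1 -0.067 0.249 0.006 0 0 0.8; -1 -0.067 0.249 0.006 0 0 0.8"}}

```text
clock: 8.33
eef_pos: [0.4332, 0.3444, 0.1806]
tool_rot: [-0.114, 0.993, -0.0, -0.0]
ft_force: [0.2, 1.2, -2.4]
grip_width: 0.0211
grasp_force: 60.5
```

```bash
python3 -c "
from h import *
im,i=wrist('w3'); 
blob(im,i,.045,'b',minpix=300); blob(im,i,.066,'o')
goal(.438,.345,.05,102.5)"
```

```text
b c 0.7276 0.9470  L 237.1 W 110.0 long-axis 48.4 px [499. 364.]
b c 0.4336 0.3500  L 146.5 W 126.4 long-axis 11.5 px [256. 172.]
o c 0.6106 0.1639  L 45.0 W 20.9 long-axis 12.4 px [ 72. 289.]
o c 0.4735 0.1668  L 43.0 W 20.8 long-axis -4.8 px [ 73. 184.]
  x1 [ 0.009  0.002 -0.261] [ 0.    -0.    -0.015] j6 -> 26 deg, turn -1, rows 3.1
  x1 [ 0.009  0.002 -0.261] [ 0.    -0.     3.985] j6 -> -154 deg, turn 179, rows 25.0
now [0.4333 0.3442 0.1806] ang 103.2 j6 0.44 t 8.4 w 0.0209
```

View pics/w3.png

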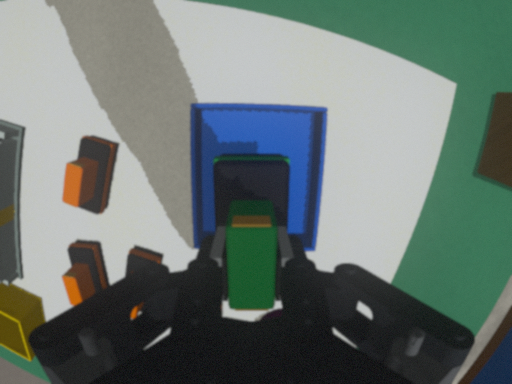

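The pack is hanging over the middle of the tray, which is centred at (0.434, 0.350). Lower, release, and rise.

Emit:
{"api": "step_arm", "payload": {"targets": "-1 0.001 0.011 -0.08 0 0 -0.02; -1 0.001 0.011 -0.16 0 0 -0.02; -1 0.001 0.011 -0.23 0 0 -0.02; -1 0.001 0.011 -0.26 0 0 -0.02; -1 0.001 0.011 -0.276 0 0 -0.02; -1 0.001 0.011 -0.276 0 0 -0.02"}}

```text
clock: 8.88
eef_pos: [0.4328, 0.3486, 0.0419]
tool_rot: [-0.108, 0.994, -0.001, -0.001]
ft_force: [0.3, -0.5, -2.5]
grip_width: 0.0209
grasp_force: 60.8
```

Emit:
{"api": "step_arm", "payload": {"targets": "0 0 0 0 0 0 0; 0 0 0 0 0 0 0; 0 0 0 0 0 0 0; 0 0 0 0.06 0 0 0; 0 0 0 0.14 0 0 0; 0 0 0 0.22 0 0 0; 0 0 0 0.27 0 0 0; 0 0 0 0.27 0 0 0"}}

```text
clock: 9.55
eef_pos: [0.4371, 0.3534, 0.1861]
tool_rot: [-0.11, 0.994, 0.004, 0.006]
ft_force: [0.5, 0.4, 0.4]
grip_width: 0.0426
grasp_force: 0.0
```

```bash
python3 -c "
from h import *
im,i=wrist()
blob(im,i,.071,'g',minpix=300); blob(im,i,.066,'o',minpix=40)
print('a');goal(.4735,.1668,.15,85.2)
print('d');goal(.6106,.1639,.15,102.4)"
```

```text
g c 0.6370 0.5711  L 132.9 W 20.5 long-axis 53.7 px [373. 352.]
g c 0.4330 0.3491  L 43.4 W 21.9 long-axis 12.9 px [247. 178.]
g c 0.4117 0.5730  L 449.1 W 285.0 long-axis 25.5 px [429. 121.]
o c 0.6104 0.1640  L 44.0 W 20.5 long-axis 13.2 px [ 69. 282.]
o c 0.4734 0.1668  L 43.3 W 20.8 long-axis -4.7 px [ 67. 178.]
a
  x1 [ 0.075 -0.371 -0.066] [-0.009  0.01  -0.387] j6 -> 24 deg, turn -17, rows 4.6
  x1 [ 0.075 -0.371 -0.066] [-0.009  0.01   3.613] j6 -> -156 deg, turn 163, rows 22.7
now [0.436  0.3525 0.1829] ang 102.6 j6 0.46 t 9.6 w 0.0427
d
  x1 [ 0.349 -0.377 -0.066] [-0.009  0.01  -0.005] j6 -> 3 deg, turn -0, rows 6.2
now [0.436  0.3525 0.1829] ang 102.6 j6 0.46 t 9.6 w 0.0427
```

Emit:
{"api": "step_arm", "payload": {"targets": "0 0.075 -0.371 -0.1 0 0 -0.385; 0 0.075 -0.371 -0.1 0 0 -0.385; 0 0.075 -0.371 -0.1 0 0 -0.385; 0 0.075 -0.371 -0.1 0 0 -0.385; 0 0.075 -0.371 -0.1 0 0 -0.385; 0 0.075 -0.371 -0.1 0 0 -0.385; 0 0.075 -0.371 -0.1 0 0 -0.385"}}

```text
clock: 10.18
eef_pos: [0.4703, 0.1633, 0.1267]
tool_rot: [0.043, 0.999, -0.0, -0.001]
ft_force: [0.6, -0.3, 1.0]
grip_width: 0.0423
grasp_force: 0.0
```

```bash
python3 -c "
from h import *
im,i=wrist()
b=blob(im,i,.066,'o',minpix=40)
b=min(b,key=lambda q:np.hypot(q[0]-.4735,q[1]-.1668)); goal(b[0],b[1],.036,b[4]+90)"
```

```text
o c 0.6029 0.2435  L 34.8 W 8.8 long-axis 4.9 px [348. 329.]
o c 0.4737 0.1645  L 43.2 W 20.6 long-axis -5.6 px [253. 208.]
  x1 [ 0.006 -0.    -0.183] [-0.    -0.001 -0.018] j6 -> 25 deg, turn -1, rows 2.2
  x1 [ 0.006 -0.    -0.183] [-0.    -0.001  3.982] j6 -> -155 deg, turn 179, rows 25.0
now [0.4707 0.1646 0.1273] ang 85.2 j6 0.42 t 10.2 w 0.0426
```

Emit:
{"api": "step_arm", "payload": {"targets": "0 0.006 0 -0.08 0 0 -0.015; 0 0.006 0 -0.15 0 0 -0.015; 0 0.006 0 -0.182 0 0 -0.015; 0 0.006 0 -0.182 0 0 -0.015; -1 0.006 0 -0.182 0 0 -0.015; -1 0.006 0 -0.182 0 0 -0.015; -1 0.006 0 -0.182 0 0 -0.015; -1 0.006 0 -0.182 0 0 -0.015; -1 0.006 0 -0.182 0 0 -0.015; -1 0.006 0 -0.182 0 0 -0.015"}}

```text
clock: 11.07
eef_pos: [0.4746, 0.1654, 0.0377]
tool_rot: [0.047, 0.999, 0.0, 0.001]
ft_force: [-0.2, -0.0, 1.2]
grip_width: 0.0209
grasp_force: 60.9
```

Emit:
{"api": "step_arm", "payload": {"targets": "-1 0 0 0.04 0 0 0; -1 0 0 0.1 0 0 0; -1 0 0 0.18 0 0 0; -1 0 0 0.25 0 0 0; -1 0 0 0.25 0 0 0; -1 0 0 0.25 0 0 0"}}

```text
clock: 11.57
eef_pos: [0.4759, 0.1656, 0.1646]
tool_rot: [0.047, 0.999, 0.001, 0.003]
ft_force: [-1.4, -0.0, -3.1]
grip_width: 0.0209
grasp_force: 60.6
```

```bash
python3 -c "
from h import *
goal(.4819,-.0268,.15,-4.6,2)"
```

```text
x2 [ 0.006 -0.192 -0.015] [-0.001  0.004 -0.992] j6 -> 91 deg, turn -89, rows 12.5
  x2 [ 0.006 -0.192 -0.015] [-0.001  0.004  1.008] j6 -> -89 deg, turn 91, rows 12.7
now [0.4759 0.1656 0.1646] ang 84.7 j6 0.43 t 11.6 w 0.0209
```

Emit:
{"api": "step_arm", "payload": {"targets": "-1 0.006 -0.192 0 0 0 -0.99; -1 0.006 -0.192 0 0 0 -0.99; -1 0.006 -0.192 0 0 0 -0.99; -1 0.006 -0.192 0 0 0 -0.99; -1 0.006 -0.192 0 0 0 -0.99; -1 0.006 -0.192 0 0 0 -0.99; -1 0.006 -0.192 0 0 0 -0.99"}}

```text
clock: 12.15
eef_pos: [0.4754, 0.0685, 0.1598]
tool_rot: [0.424, 0.906, -0.001, -0.002]
ft_force: [0.0, 0.1, -2.4]
grip_width: 0.0212
grasp_force: 60.6
```

Emit:
{"api": "step_arm", "payload": {"targets": "-1 0.006 -0.192 -0.03 0 0 -0.99; -1 0.006 -0.192 -0.03 0 0 -0.99; -1 0.006 -0.192 -0.03 0 0 -0.99; -1 0.006 -0.192 -0.03 0 0 -0.99; -1 0.006 -0.192 -0.03 0 0 -0.99; -1 0.006 -0.192 -0.03 0 0 -0.99; -1 0.006 -0.192 -0.03 0 0 -0.99; -1 0.006 -0.192 -0.03 0 0 -0.99"}}

```text
clock: 12.82
eef_pos: [0.4783, -0.027, 0.1449]
tool_rot: [0.734, 0.679, -0.001, -0.001]
ft_force: [-0.1, 0.2, -1.8]
grip_width: 0.0208
grasp_force: 60.6
```

```bash
python3 -c "
from h import *
im,i=wrist('w4')
goal(.4819,-.0268,.0505,-4.6)"
```

```text
x1 [ 0.007  0.    -0.189] [-0.    -0.004 -0.004] j6 -> 91 deg, turn -0, rows 2.3
  x1 [ 0.007  0.    -0.189] [-0.    -0.004  3.996] j6 -> -89 deg, turn 180, rows 25.1
now [ 0.4785 -0.027   0.1451] ang -4.4 j6 1.59 t 12.9 w 0.0212
```

View pics/w4.png

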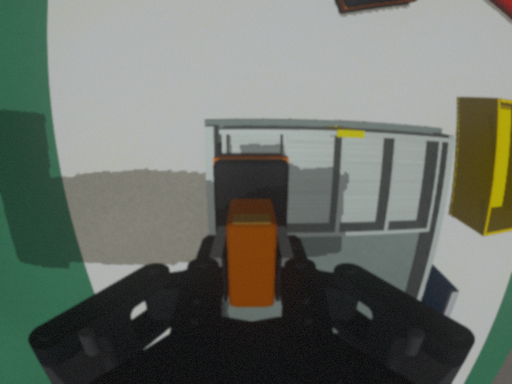

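The pack hangs over bay 0 and lines up with it. Lower it.

Emit:
{"api": "step_arm", "payload": {"targets": "-1 0.007 0 -0.08 0 0 0; -1 0.007 0 -0.14 0 0 0; -1 0.007 0 -0.165 0 0 0; -1 0.007 0 -0.18 0 0 0; -1 0.007 0 -0.188 0 0 0; -1 0.007 0 -0.188 0 0 0"}}

```text
clock: 13.37
eef_pos: [0.483, -0.0269, 0.0521]
tool_rot: [0.734, 0.679, -0.0, -0.0]
ft_force: [-0.0, 0.1, -1.7]
grip_width: 0.0207
grasp_force: 60.4
```

```bash
python3 -c "
from h import *
print(bot.get_obs()['ft_force']);goal(.4819,-.0268,.0505,-4.6)"
```

```text
[-0.0381  0.0506 -1.7445]
  x1 [-0.002  0.    -0.003] [-0.    -0.002 -0.004] j6 -> 91 deg, turn -0, rows 0.0
  x1 [-0.002  0.    -0.003] [-0.    -0.002  3.996] j6 -> -89 deg, turn 180, rows 25.1
now [ 0.483  -0.0269  0.0521] ang -4.4 j6 1.59 t 13.4 w 0.0207
```

Emit:
{"api": "step_arm", "payload": {"targets": "-1 -0.001 0 -0.003 0 0 0; -0.2 -0.001 0 -0.003 0 0 0; -0.2 -0.001 0 -0.003 0 0 0; -0.2 -0.001 0 -0.003 0 0 0; -0.2 -0.001 0 0.05 0 0 0; -0.2 -0.001 0 0.12 0 0 0; -0.2 -0.001 0 0.19 0 0 0.12; -0.2 -0.001 0 0.19 0 0 0.25; -0.2 -0.001 0 0.19 0 0 0.37; -0.2 -0.001 0 0.19 0 0 0.37"}}

```text
clock: 14.2
eef_pos: [0.4839, -0.027, 0.1495]
tool_rot: [0.627, 0.779, 0.001, 0.001]
ft_force: [0.4, -0.1, 0.7]
grip_width: 0.0337
grasp_force: 0.0
```

Emit:
{"api": "step_arm", "payload": {"targets": "0 0.128 0.19 -0.02 0 0 1; 0 0.128 0.19 -0.02 0 0 1; 0 0.128 0.19 -0.02 0 0 1; 0 0.128 0.19 -0.02 0 0 1; 0 0.128 0.19 -0.02 0 0 1; 0 0.128 0.19 -0.02 0 0 1; 0 0.128 0.19 -0.02 0 0 1"}}

```text
clock: 14.78
eef_pos: [0.5467, 0.0685, 0.1374]
tool_rot: [0.281, 0.96, -0.0, -0.0]
ft_force: [-0.1, -0.4, -0.1]
grip_width: 0.0426
grasp_force: 0.0
```

Emit:
{"api": "step_arm", "payload": {"targets": "0 0.128 0.19 -0.02 0 0 1; 0 0.128 0.19 -0.02 0 0 1; 0 0.128 0.19 -0.02 0 0 1; 0 0.128 0.19 -0.02 0 0 1; 0 0.128 0.19 -0.02 0 0 1; 0 0.128 0.19 -0.02 0 0 1; 0 0.128 0.19 -0.02 0 0 1; 0 0.128 0.19 -0.02 0 0 1"}}

```text
clock: 15.45
eef_pos: [0.6107, 0.1632, 0.1273]
tool_rot: [-0.106, 0.994, -0.0, -0.0]
ft_force: [-0.3, 0.4, 0.5]
grip_width: 0.0426
grasp_force: 0.0
```

```bash
python3 -c "
from h import *
im,i=wrist('w5')
b=blob(im,i,.066,'o',minpix=40)
b=min(b,key=lambda q:np.hypot(q[0]-.6106,q[1]-.164)); goal(b[0],b[1],.036,b[4]+90)"
```

```text
o c 0.6032 0.3223  L 43.8 W 21.2 long-axis 11.3 px [433. 231.]
o c 0.6013 0.2366  L 43.9 W 20.8 long-axis -3.8 px [349. 211.]
o c 0.6128 0.1614  L 43.9 W 20.6 long-axis 11.6 px [248. 205.]
o c 0.4851 -0.0358  L 46.5 W 15.9 long-axis 86.5 px [47.  8.]
  x1 [ 0.004 -0.003 -0.183] [ 0.    -0.001 -0.011] j6 -> 3 deg, turn -0, rows 2.2
now [0.6107 0.1631 0.1275] ang 102.1 j6 0.05 t 15.5 w 0.0427
```

Emit:
{"api": "step_arm", "payload": {"targets": "0 0.004 -0.003 -0.08 0 0 -0.01; 0 0.004 -0.003 -0.15 0 0 -0.01; 0 0.004 -0.003 -0.182 0 0 -0.01; 0 0.004 -0.003 -0.182 0 0 -0.01; -1 0.004 -0.003 -0.182 0 0 -0.01; -1 0.004 -0.003 -0.182 0 0 -0.01; -1 0.004 -0.003 -0.182 0 0 -0.01; -1 0.004 -0.003 -0.182 0 0 -0.01; -1 0.004 -0.003 -0.182 0 0 -0.01; -1 0.004 -0.003 -0.182 0 0 -0.01"}}

```text
clock: 16.33
eef_pos: [0.6138, 0.1618, 0.0382]
tool_rot: [-0.102, 0.995, 0.0, 0.001]
ft_force: [0.4, 0.4, 1.1]
grip_width: 0.0208
grasp_force: 60.4
```

Emit:
{"api": "step_arm", "payload": {"targets": "-1 0 0 0.04 0 0 0; -1 0 0 0.1 0 0 0; -1 0 0 0.18 0 0 0; -1 0 0 0.25 0 0 0; -1 0 0 0.25 0 0 -0.12; -1 0 0 0.25 0 0 -0.24; -1 0 0 0.25 0 0 -0.36; -1 0 0 0.25 0 0 -0.36"}}

```text
clock: 17.0
eef_pos: [0.6129, 0.1616, 0.1623]
tool_rot: [0.039, 0.999, 0.0, 0.0]
ft_force: [0.9, -0.1, -2.2]
grip_width: 0.0212
grasp_force: 60.1
```

Emit:
{"api": "step_arm", "payload": {"targets": "-1 -0.079 -0.192 0 0 0 -1; -1 -0.079 -0.192 0 0 0 -1; -1 -0.079 -0.192 0 0 0 -1; -1 -0.079 -0.192 0 0 0 -1; -1 -0.079 -0.192 0 0 0 -1; -1 -0.079 -0.192 0 0 0 -1; -1 -0.079 -0.192 0 0 0 -1"}}

```text
clock: 17.58
eef_pos: [0.5732, 0.0652, 0.1618]
tool_rot: [0.419, 0.908, -0.0, -0.0]
ft_force: [0.2, -0.0, -2.8]
grip_width: 0.0213
grasp_force: 60.2
```

Emit:
{"api": "step_arm", "payload": {"targets": "-1 -0.079 -0.192 -0.03 0 0 -1; -1 -0.079 -0.192 -0.03 0 0 -1; -1 -0.079 -0.192 -0.03 0 0 -1; -1 -0.079 -0.192 -0.03 0 0 -1; -1 -0.079 -0.192 -0.03 0 0 -1; -1 -0.079 -0.192 -0.03 0 0 -1; -1 -0.079 -0.192 -0.03 0 0 -1; -1 -0.079 -0.192 -0.03 0 0 -1; -1 -0.079 -0.192 -0.03 0 0 -1"}}

```text
clock: 18.33
eef_pos: [0.5338, -0.0304, 0.1468]
tool_rot: [0.733, 0.68, -0.0, -0.0]
ft_force: [0.2, -0.1, -2.1]
grip_width: 0.0209
grasp_force: 60.3
```

```bash
python3 -c "
from h import *
im,i=wrist('w6'); blob(im,i,.078,'o',minpix=40)
o=bot.get_obs();h=hit('wrist',(284,131),.054)
goal(.5338,-.0309,.0505,-4.6)"
```

```text
o c 0.5302 -0.0858  L 78.7 W 37.6 long-axis 86.1 px [251. 262.]
o c 0.4853 -0.0258  L 43.7 W 21.7 long-axis 86.6 px [186. 199.]
  x1 [-0.    -0.001 -0.193] [ 0.    -0.    -0.007] j6 -> 91 deg, turn -0, rows 2.3
  x1 [-0.    -0.001 -0.193] [ 0.    -0.     3.993] j6 -> -89 deg, turn 180, rows 25.1
now [ 0.5338 -0.0304  0.1468] ang -4.3 j6 1.59 t 18.4 w 0.0210
```

View pics/w6.png

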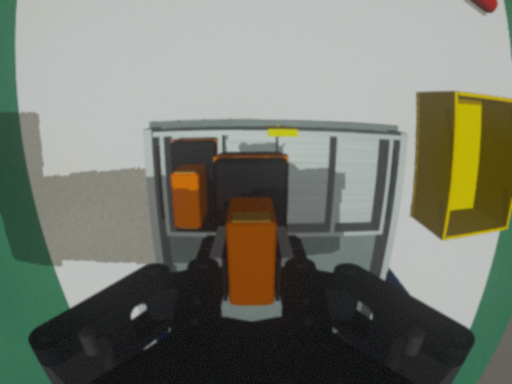

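Pack a stands in bay 0, with its stem at (188,199), and pack d hangs over bay 1. Lower it.

Emit:
{"api": "step_arm", "payload": {"targets": "-1 0.002 -0.001 -0.08 0 0 -0.01; -1 0.002 -0.001 -0.14 0 0 -0.01; -1 0.002 -0.001 -0.165 0 0 -0.01; -1 0.002 -0.001 -0.18 0 0 -0.01; -1 0.002 -0.001 -0.191 0 0 -0.01; -1 0.002 -0.001 -0.191 0 0 -0.01; -1 0.002 -0.001 -0.191 0 0 -0.01"}}

```text
clock: 18.97
eef_pos: [0.536, -0.031, 0.0523]
tool_rot: [0.736, 0.677, 0.001, 0.001]
ft_force: [0.3, 0.8, -1.9]
grip_width: 0.0208
grasp_force: 60.2
```

```bash
python3 -c "
from h import *
print(bot.get_obs()['ft_force']);goal(.5345,-.0309,.0505,-4.6)"
```

```text
[ 0.3076  0.7583 -1.8625]
  x1 [-0.003  0.    -0.004] [0.    0.003 0.006] j6 -> 91 deg, turn 0, rows 0.1
  x1 [-0.003  0.    -0.004] [0.    0.003 4.006] j6 -> -89 deg, turn 180, rows 25.2
now [ 0.536  -0.031   0.0523] ang -4.9 j6 1.60 t 19.0 w 0.0208
```

Emit:
{"api": "step_arm", "payload": {"targets": "-1 0 0 -0.003 0 0 0; -0.25 0 0 -0.003 0 0 0; -0.25 0 0 -0.003 0 0 0; -0.25 0 0 -0.003 0 0 0; -0.25 0 0 0.05 0 0 0; -0.25 0 0 0.12 0 0 0; -0.25 0 0 0.19 0 0 0.02; -0.25 0 0 0.19 0 0 0.02"}}

```text
clock: 19.63
eef_pos: [0.5398, -0.0312, 0.1541]
tool_rot: [0.731, 0.682, 0.005, 0.005]
ft_force: [0.5, 0.9, 1.4]
grip_width: 0.0316
grasp_force: 0.0
```

Emit:
{"api": "step_arm", "payload": {"targets": "0 0.065 0.268 -0.02 0 0 1; 0 0.065 0.268 -0.02 0 0 1; 0 0.065 0.268 -0.02 0 0 1; 0 0.065 0.268 -0.02 0 0 1; 0 0.065 0.268 -0.02 0 0 1; 0 0.065 0.268 -0.02 0 0 1; 0 0.065 0.268 -0.02 0 0 1"}}

```text
clock: 20.22
eef_pos: [0.5676, 0.1039, 0.1363]
tool_rot: [0.412, 0.911, 0.0, 0.0]
ft_force: [0.0, 0.1, -0.3]
grip_width: 0.0427
grasp_force: 0.0
```

Emit:
{"api": "step_arm", "payload": {"targets": "0 0.065 0.268 -0.02 0 0 1; 0 0.065 0.268 -0.02 0 0 1; 0 0.065 0.268 -0.02 0 0 1; 0 0.065 0.268 -0.02 0 0 1; 0 0.065 0.268 -0.02 0 0 1; 0 0.065 0.268 -0.02 0 0 1; 0 0.065 0.268 -0.02 0 0 1; 0 0.065 0.268 -0.02 0 0 1"}}

```text
clock: 20.88
eef_pos: [0.6, 0.2375, 0.1263]
tool_rot: [0.034, 0.999, 0.0, 0.0]
ft_force: [-0.1, -0.2, -0.6]
grip_width: 0.0426
grasp_force: 0.0
```

```bash
python3 -c "
from h import *
im,i=wrist('w7')
b=blob(im,i,.066,'o',minpix=40)
b=min(b,key=lambda q:np.hypot(q[0]-.601,q[1]-.2366)); goal(b[0],b[1],.036,b[4]+90)"
```

```text
o c 0.6010 0.2386  L 42.9 W 19.8 long-axis -4.6 px [252. 204.]
o c 0.6033 0.3233  L 43.3 W 20.5 long-axis 10.7 px [365. 199.]
  x1 [ 0.002  0.003 -0.181] [-0.     0.001 -0.014] j6 -> 26 deg, turn -1, rows 2.2
  x1 [ 0.002  0.003 -0.181] [-0.     0.001  3.986] j6 -> -154 deg, turn 179, rows 25.1
now [0.6    0.2373 0.1264] ang 86.0 j6 0.45 t 20.9 w 0.0424
```

Emit:
{"api": "step_arm", "payload": {"targets": "0 0.002 0.003 -0.08 0 0 -0.013; 0 0.002 0.003 -0.15 0 0 -0.013; 0 0.002 0.003 -0.18 0 0 -0.013; 0 0.002 0.003 -0.18 0 0 -0.013; -1 0.002 0.003 -0.18 0 0 -0.013; -1 0.002 0.003 -0.18 0 0 -0.013; -1 0.002 0.003 -0.18 0 0 -0.013; -1 0.002 0.003 -0.18 0 0 -0.013; -1 0.002 0.003 -0.18 0 0 -0.013; -1 0.002 0.003 -0.18 0 0 -0.013"}}

```text
clock: 21.77
eef_pos: [0.6018, 0.2389, 0.0377]
tool_rot: [0.04, 0.999, 0.0, 0.001]
ft_force: [-0.1, -0.8, 1.5]
grip_width: 0.021
grasp_force: 60.5
```

Emit:
{"api": "step_arm", "payload": {"targets": "-1 0 0 0.04 0 0 0; -1 0 0 0.1 0 0 0; -1 0 0 0.18 0 0 0; -1 0 0 0.25 0 0 0; -1 0 0 0.25 0 0 0"}}

```text
clock: 22.18
eef_pos: [0.6053, 0.2403, 0.1711]
tool_rot: [0.04, 0.999, 0.003, 0.007]
ft_force: [1.2, 0.2, -0.4]
grip_width: 0.0209
grasp_force: 60.3
```

Emit:
{"api": "step_arm", "payload": {"targets": "-1 -0.014 -0.274 0 0 0 -1; -1 -0.014 -0.274 0 0 0 -1; -1 -0.014 -0.274 0 0 0 -1; -1 -0.014 -0.274 0 0 0 -1; -1 -0.014 -0.274 0 0 0 -1; -1 -0.014 -0.274 0 0 0 -1; -1 -0.014 -0.274 0 0 0 -1"}}

```text
clock: 22.77
eef_pos: [0.5939, 0.1007, 0.1614]
tool_rot: [0.422, 0.907, 0.0, 0.0]
ft_force: [-0.1, -0.1, -2.0]
grip_width: 0.0211
grasp_force: 60.3
```

Emit:
{"api": "step_arm", "payload": {"targets": "-1 -0.014 -0.274 -0.03 0 0 -1; -1 -0.014 -0.274 -0.03 0 0 -1; -1 -0.014 -0.274 -0.03 0 0 -1; -1 -0.014 -0.274 -0.03 0 0 -1; -1 -0.014 -0.274 -0.03 0 0 -1; -1 -0.014 -0.274 -0.03 0 0 -1; -1 -0.014 -0.274 -0.03 0 0 -1; -1 -0.014 -0.274 -0.03 0 0 -1; -1 -0.014 -0.274 -0.03 0 0 -1"}}

```text
clock: 23.52
eef_pos: [0.5868, -0.0355, 0.1463]
tool_rot: [0.734, 0.679, 0.0, 0.0]
ft_force: [0.1, 0.2, -2.2]
grip_width: 0.0217
grasp_force: 60.3
```

```bash
python3 -c "
from h import *
im,i=wrist('w8'); blob(im,i,.078,'o',minpix=40)
goal(.586,-.035,.0505,-4.6)"
```

```text
o c 0.5829 -0.0910  L 79.5 W 38.7 long-axis 85.5 px [251. 262.]
o c 0.4858 -0.0258  L 44.0 W 22.1 long-axis 86.2 px [122. 198.]
o c 0.5379 -0.0292  L 44.2 W 22.2 long-axis 86.7 px [185. 198.]
  x1 [-0.002  0.001 -0.192] [-0.     0.    -0.002] j6 -> 91 deg, turn -0, rows 2.3
  x1 [-0.002  0.001 -0.192] [-0.     0.     3.998] j6 -> -89 deg, turn 180, rows 25.1
now [ 0.5869 -0.0354  0.1463] ang -4.5 j6 1.59 t 23.6 w 0.0208
```

Emit:
{"api": "step_arm", "payload": {"targets": "-1 0 0.001 -0.08 0 0 0; -1 0 0.001 -0.14 0 0 0; -1 0 0.001 -0.165 0 0 0; -1 0 0.001 -0.18 0 0 0; -1 0 0.001 -0.191 0 0 0; -1 0 0.001 -0.191 0 0 0; -1 0 0.001 -0.191 0 0 0"}}

```text
clock: 24.15
eef_pos: [0.5881, -0.0349, 0.0519]
tool_rot: [0.735, 0.679, 0.001, 0.001]
ft_force: [0.4, 0.7, -0.9]
grip_width: 0.0209
grasp_force: 60.2
```

```bash
python3 -c "
from h import *
print(bot.get_obs()['ft_force']);goal(.586,-.035,.0505,-4.6)
goal(.603,.323,.12,101,3)"
```

```text
[ 0.4277  0.6804 -0.8803]
  x1 [-0.004 -0.    -0.003] [ 0.     0.003 -0.001] j6 -> 91 deg, turn -0, rows 0.1
  x1 [-0.004 -0.    -0.003] [0.    0.003 3.999] j6 -> -89 deg, turn 180, rows 25.1
now [ 0.5881 -0.0349  0.0519] ang -4.5 j6 1.59 t 24.1 w 0.0209
  x3 [0.01  0.239 0.045] [0.    0.001 0.782] j6 -> 17 deg, turn 106, rows 14.7
  x3 [0.01  0.239 0.045] [0.    0.001 2.115] j6 -> -163 deg, turn 286, rows 39.9
now [ 0.5881 -0.0349  0.0519] ang -4.5 j6 1.59 t 24.1 w 0.0209
```

Emit:
{"api": "step_arm", "payload": {"targets": "-1 0 0 -0.002 0 0 0; -0.25 0 0 -0.002 0 0 0; -0.25 0 0 -0.002 0 0 0; -0.25 0 0 -0.002 0 0 0; -0.25 0 0 0.05 0 0 0; -0.25 0 0 0.12 0 0 0; -0.25 0 0 0.19 0 0 0.12; -0.25 0 0 0.19 0 0 0.24; -0.25 0 0 0.19 0 0 0.35; -0.25 0 0 0.19 0 0 0.35"}}

```text
clock: 24.98
eef_pos: [0.5877, -0.035, 0.1473]
tool_rot: [0.634, 0.773, 0.001, 0.001]
ft_force: [0.6, -0.1, 0.1]
grip_width: 0.0319
grasp_force: 0.0
```

Emit:
{"api": "step_arm", "payload": {"targets": "0 0.015 0.358 -0.02 0 0 1; 0 0.015 0.358 -0.02 0 0 1; 0 0.015 0.358 -0.02 0 0 1; 0 0.015 0.358 -0.02 0 0 1; 0 0.015 0.358 -0.02 0 0 1; 0 0.015 0.358 -0.02 0 0 1; 0 0.015 0.358 -0.02 0 0 1"}}

```text
clock: 25.57
eef_pos: [0.5938, 0.1459, 0.135]
tool_rot: [0.288, 0.958, -0.0, -0.001]
ft_force: [-0.6, -1.1, -0.7]
grip_width: 0.0427
grasp_force: 0.0
```

Emit:
{"api": "step_arm", "payload": {"targets": "0 0.015 0.358 -0.02 0 0 1; 0 0.015 0.358 -0.02 0 0 1; 0 0.015 0.358 -0.02 0 0 1; 0 0.015 0.358 -0.02 0 0 1; 0 0.015 0.358 -0.02 0 0 1; 0 0.015 0.358 -0.02 0 0 1; 0 0.015 0.358 -0.02 0 0 1; 0 0.015 0.358 -0.02 0 0 1"}}

```text
clock: 26.23
eef_pos: [0.6013, 0.3237, 0.1248]
tool_rot: [-0.097, 0.995, -0.0, -0.001]
ft_force: [0.8, -0.2, -0.0]
grip_width: 0.043
grasp_force: 0.0
```

```bash
python3 -c "
from h import *
im,i=wrist('w9')
b=blob(im,i,.066,'o',minpix=40)
b=min(b,key=lambda q:np.hypot(q[0]-.603,q[1]-.323)); goal(b[0],b[1],.036,b[4]+90)
blob(im,i,.071,'g',minpix=100)"
```

```text
o c 0.6029 0.3250  L 42.7 W 19.7 long-axis 10.4 px [252. 207.]
  x1 [ 0.003  0.004 -0.178] [ 0.001 -0.001 -0.015] j6 -> 18 deg, turn -1, rows 2.1
  x1 [ 0.003  0.004 -0.178] [ 0.001 -0.001  3.985] j6 -> -162 deg, turn 179, rows 25.0
now [0.6015 0.3232 0.125 ] ang 101.1 j6 0.30 t 26.3 w 0.0426
g c 0.8263 0.0621  L 110.2 W 34.9 long-axis -38.8 px [ 12. 332.]
g c 0.6521 0.5798  L 405.7 W 132.4 long-axis 33.6 px [488. 218.]
g c 0.4513 0.3518  L 21.0 W 10.8 long-axis -75.5 px [336.   6.]
```

Emit:
{"api": "step_arm", "payload": {"targets": "0 0.003 0.003 -0.08 0 0 -0.013; 0 0.003 0.003 -0.15 0 0 -0.013; 0 0.003 0.003 -0.178 0 0 -0.013; 0 0.003 0.003 -0.178 0 0 -0.013; -1 0.003 0.003 -0.178 0 0 -0.013; -1 0.003 0.003 -0.178 0 0 -0.013; -1 0.003 0.003 -0.178 0 0 -0.013; -1 0.003 0.003 -0.178 0 0 -0.013; -1 0.003 0.003 -0.178 0 0 -0.013; -1 0.003 0.003 -0.178 0 0 -0.013"}}

```text
clock: 27.12
eef_pos: [0.6042, 0.325, 0.0383]
tool_rot: [-0.092, 0.996, 0.0, 0.001]
ft_force: [-0.3, 0.1, 2.4]
grip_width: 0.0208
grasp_force: 60.8
```

Emit:
{"api": "step_arm", "payload": {"targets": "-1 0 0 0.04 0 0 0; -1 0 0 0.1 0 0 0; -1 0 0 0.18 0 0 0; -1 0 0 0.25 0 0 0; -1 0 0 0.25 0 0 -0.12; -1 0 0 0.25 0 0 -0.24; -1 0 0 0.25 0 0 -0.33; -1 0 0 0.25 0 0 -0.33"}}

```text
clock: 27.78
eef_pos: [0.6033, 0.3246, 0.1622]
tool_rot: [0.038, 0.999, 0.0, 0.0]
ft_force: [-0.5, -0.3, -2.1]
grip_width: 0.0208
grasp_force: 60.3
```

Emit:
{"api": "step_arm", "payload": {"targets": "-1 0.035 -0.364 0 0 0 -1; -1 0.035 -0.364 0 0 0 -1; -1 0.035 -0.364 0 0 0 -1; -1 0.035 -0.364 0 0 0 -1; -1 0.035 -0.364 0 0 0 -1; -1 0.035 -0.364 0 0 0 -1; -1 0.035 -0.364 0 0 0 -1"}}

```text
clock: 28.37
eef_pos: [0.621, 0.1403, 0.1618]
tool_rot: [0.42, 0.908, -0.0, -0.0]
ft_force: [0.4, 1.1, -2.4]
grip_width: 0.0212
grasp_force: 60.5
```

Emit:
{"api": "step_arm", "payload": {"targets": "-1 0.035 -0.364 -0.03 0 0 -1; -1 0.035 -0.364 -0.03 0 0 -1; -1 0.035 -0.364 -0.03 0 0 -1; -1 0.035 -0.364 -0.03 0 0 -1; -1 0.035 -0.364 -0.03 0 0 -1; -1 0.035 -0.364 -0.03 0 0 -1; -1 0.035 -0.364 -0.03 0 0 -1; -1 0.035 -0.364 -0.03 0 0 -1; -1 0.035 -0.364 -0.03 0 0 -1"}}

```text
clock: 29.12
eef_pos: [0.6382, -0.0395, 0.1466]
tool_rot: [0.732, 0.681, -0.0, -0.0]
ft_force: [0.8, 0.1, -2.6]
grip_width: 0.021
grasp_force: 60.4
```

```bash
python3 -c "
from h import *
im,i=wrist('w10'); blob(im,i,.078,'o',minpix=40)
goal(.638,-.0392,.0505,-4.6)"
```

```text
o c 0.6348 -0.0940  L 80.1 W 38.3 long-axis 85.4 px [251. 261.]
o c 0.4861 -0.0257  L 44.3 W 21.3 long-axis 84.3 px [ 72. 197.]
o c 0.5377 -0.0291  L 44.6 W 22.4 long-axis 84.1 px [124. 197.]
o c 0.5900 -0.0330  L 44.2 W 22.4 long-axis 86.7 px [186. 197.]
  x1 [-0.001  0.    -0.192] [-0.    -0.    -0.011] j6 -> 91 deg, turn -0, rows 2.3
  x1 [-0.001  0.    -0.192] [-0.    -0.     3.989] j6 -> -89 deg, turn 180, rows 25.1
now [ 0.6383 -0.0392  0.1467] ang -4.1 j6 1.58 t 29.2 w 0.0209
```

View pics/w10.png

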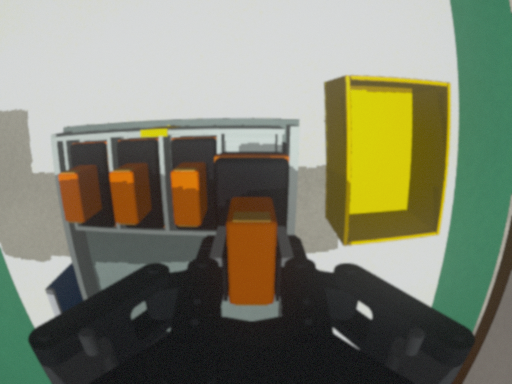

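Bays 0–2 are filled, and pack c hangs over bay 3. Lower, release, rise.

Emit:
{"api": "step_arm", "payload": {"targets": "-1 0.002 0 -0.08 0 0 -0.01; -1 0.002 0 -0.14 0 0 -0.01; -1 0.002 0 -0.165 0 0 -0.01; -1 0.002 0 -0.18 0 0 -0.01; -1 0.002 0 -0.191 0 0 -0.01; -1 0.002 0 -0.191 0 0 -0.01; -1 0.002 0 -0.191 0 0 -0.01"}}

```text
clock: 29.75
eef_pos: [0.6411, -0.0389, 0.0707]
tool_rot: [0.735, 0.678, 0.004, 0.005]
ft_force: [-35.9, 2.4, 80.7]
grip_width: 0.0209
grasp_force: 77.5
```

Emit:
{"api": "step_arm", "payload": {"targets": "-1 0 0 -0.002 0 0 0; -0.25 0 0 -0.002 0 0 0; -0.25 0 0 -0.002 0 0 0; -0.25 0 0 -0.002 0 0 0; -0.25 0 0 0.05 0 0 0; -0.25 0 0 0.12 0 0 0; -0.25 0 0 0.19 0 0 0; -0.25 0 0 0.19 0 0 0; -0.25 0 0 0.19 0 0 0"}}

```text
clock: 30.5
eef_pos: [0.6421, -0.0389, 0.1508]
tool_rot: [0.735, 0.678, 0.003, 0.003]
ft_force: [-0.5, -0.3, -0.7]
grip_width: 0.0319
grasp_force: 0.0
```

```bash
python3 -c "
from h import *
im,i=wrist('w11'); blob(im,i,.078,'o',minpix=40)
s=bot.camera('scene'); blob(s,None,.066,'o','scene',15); blob(s,None,.071,'g','scene',15)
i=bot.camera_info('wrist')
goal(.568,.075,.15,-4.6)"
```

```text
o c 0.4861 -0.0258  L 44.2 W 21.6 long-axis 83.9 px [ 70. 198.]
o c 0.5383 -0.0296  L 43.8 W 22.5 long-axis 86.9 px [120. 198.]
o c 0.5865 -0.0329  L 44.4 W 21.9 long-axis 86.5 px [177. 197.]
o c 0.6192 -0.0337  L 46.9 W 38.4 long-axis 87.3 px [218. 193.]
o c 0.6511 -0.0312  L 74.7 W 6.5 long-axis 85.9 px [261. 186.]
o c 0.6575 -0.0430  L 79.0 W 9.3 long-axis 88.3 px [230. 252.]
o c 0.6191 -0.0328  L 51.2 W 39.8 long-axis -21.7 px [220. 244.]
o c 0.5809 -0.0262  L 42.9 W 22.0 long-axis 88.9 px [208. 234.]
o c 0.5317 -0.0229  L 42.7 W 22.1 long-axis 82.7 px [192. 225.]
o c 0.4790 -0.0197  L 41.5 W 18.6 long-axis 83.9 px [175. 215.]
  x1 [-0.143  0.228  0.007] [0. 0. 0.] j6 -> 102 deg, turn 0, rows 3.2
  x1 [-0.143  0.228  0.007] [0. 0. 4.] j6 -> -78 deg, turn 180, rows 25.1
now [ 0.6393 -0.0389  0.1464] ang -4.6 j6 1.59 t 30.6 w 0.0317
```

Pack c landed on a wall. I'll look at it.

View pics/w11.png

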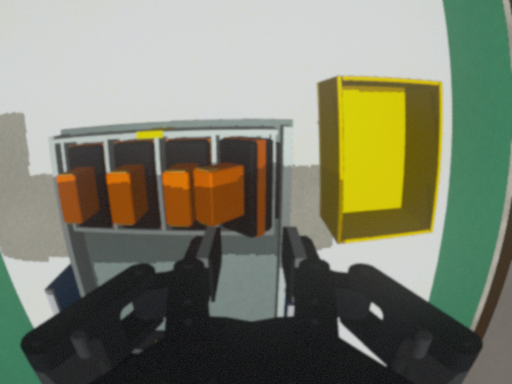

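Pack c is tilted towards bay 2, with its stem at (195–244, 165–225) leaning on b and the far foot edge on the side wall. I'll make one combined zoom from the side and wrist cameras to get the tilt.

```bash
python3 - <<'E'
from h import *
s=bot.camera('side'); np.save('pics/side11.npy',s); w=cv2.imread('pics/w11.png')
P=proj('side',[[.638,-.04,.05]])[0]; print(P)
x,y=int(P[0])-50,int(P[1])-38
a=cv2.resize(s[y:y+75,x:x+100,::-1],(800,600),interpolation=cv2.INTER_CUBIC)[:,100:500]
b=cv2.resize(w[130:250,160:320],(800,600),interpolation=cv2.INTER_CUBIC)[:,100:500+0]
b=cv2.resize(w[130:250,180:260],(400,600),interpolation=cv2.INTER_CUBIC)
cv2.imwrite('pics/z11.png',np.hstack([a,b])); print(x,y)
E
```

```text
[290.4037 254.5344]
240 216
```

View pics/z11.png

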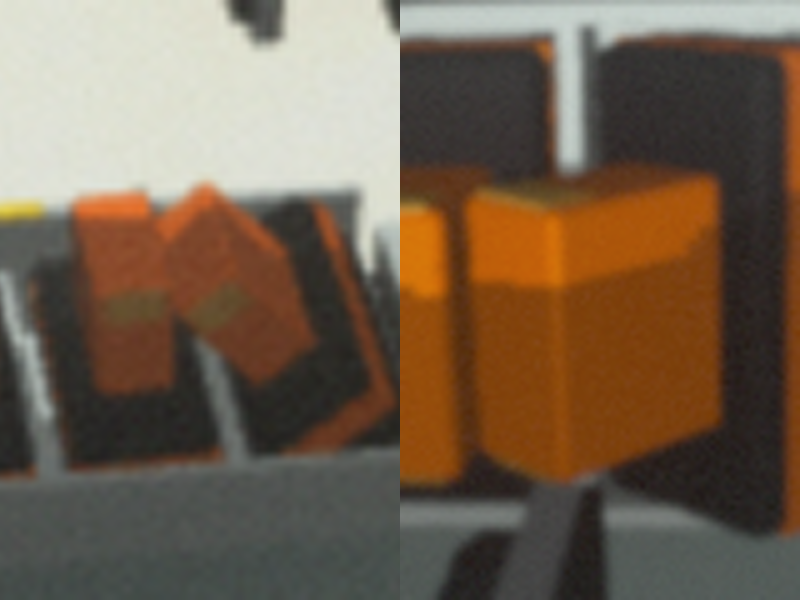

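The side view shows pack c standing on its inner foot edge in bay 3, leaning about 33° against b's stem. Plan: grip the stem by its ends with the tool tilted to match, lift, bring it upright, and lower it again. First, check where bay 3's outer wall really is, and the tilt itself.

```bash
python3 - <<'E'
from h import *
w=cv2.imread('pics/w11.png'); i=bot.camera_info('wrist')
for r in (134,140,215,225): print(r,w[r,258:300].mean(1).astype(int).tolist())
for c in (262,270,278,285,291):
    print(c,[ (z,hit('wrist',(c,140),z,i)[:2],hit('wrist',(c,225),z,i)[:2]) for z in (.036,.054)])
X=np.array([-.08,-.997]);Y=np.array([.997,-.08]);O=np.array([.5597,-.033])
def dk(p): d=np.asarray(p)[:2]-O; return np.array([d@X,d@Y])
# divider / wall prediction
for u in (50,54,102,106,112.5): print(u,proj('wrist',[list(O-.03*X+u/1000*Y)+[z] for z in (.036,.054)]).round(0).tolist(), proj('wrist',[list(O+.04*X+u/1000*Y)+[z] for z in (.036,.054)]).round(0).tolist())
# tilt fit with silhouette keypoints
from scipy.optimize import least_squares
def pts(p):
    u,x,th,zb=p; c,s=np.cos(th),np.sin(th)
    loc=[(9,66,-22),(9,66,22),(31,66,-22),(31,66,22),(31,30,-22),(31,30,22)]
    return [list(O+(x+q[2])/1000*X+(u+q[0]*c-q[1]*s)/1000*Y)+[(zb+q[0]*s+q[1]*c)/1000] for q in loc]
wk=lambda a,b:(180+(a-400)/5,130+b/5); sk=lambda a,b:(240+(a+100)/8,216+b/8)
# wrist: TL rear,TL front,TR rear,TR front,(stem base right) rear, front ; side: front-face corners
obsw=np.array([wk(470,195),wk(480,445),wk(560,205),wk(560,480),wk(720,178),wk(720,425)])
obss={3:sk(210,190) if 0 else None}
f=lambda p:(proj('wrist',pts(p),i)-obsw).ravel()
q=least_squares(f,[64,0,.58,12]); print('u,x,deg,zb',q.x,np.degrees(q.x[2])); print(q.fun.reshape(-1,2).round(1).tolist())
E
```

```text
134 [197, 200, 199, 202, 203, 203, 203, 204, 203, 201, 196, 185, 179, 189, 200, 205, 205, 197, 185, 168, 149, 126, 103, 93, 113, 151, 188, 203, 205, 204, 206, 205, 205, 205, 203, 210, 211, 212, 213, 212, 210, 211]
140 [92, 93, 93, 92, 95, 94, 96, 84, 72, 62, 56, 58, 65, 95, 134, 169, 186, 173, 153, 142, 133, 119, 100, 95, 113, 157, 190, 202, 204, 206, 204, 204, 203, 201, 201, 208, 212, 212, 210, 208, 209, 210]
215 [66, 70, 69, 67, 69, 68, 63, 50, 42, 39, 33, 39, 42, 64, 94, 107, 94, 68, 43, 43, 47, 61, 74, 100, 116, 127, 127, 130, 127, 128, 129, 134, 140, 147, 147, 147, 146, 148, 147, 148, 146, 144]
225 [65, 70, 71, 68, 74, 72, 61, 52, 43, 37, 35, 33, 43, 67, 95, 108, 102, 93, 85, 82, 77, 73, 84, 104, 116, 119, 117, 117, 118, 117, 120, 124, 132, 134, 138, 137, 139, 138, 141, 146, 145, 146]
262 [(0.036, array([0.6517, 0.0019]), array([ 0.6461, -0.0752])), (0.054, array([0.6512, 0.0039]), array([ 0.646 , -0.0677]))]
270 [(0.036, array([0.6584, 0.0013]), array([ 0.6534, -0.0758])), (0.054, array([0.6575, 0.0034]), array([ 0.6528, -0.0682]))]
278 [(0.036, array([0.6652, 0.0008]), array([ 0.6607, -0.0765])), (0.054, array([0.6638, 0.0029]), array([ 0.6596, -0.0688]))]
285 [(0.036, array([0.6712, 0.0004]), array([ 0.6672, -0.077 ])), (0.054, array([0.6693, 0.0026]), array([ 0.6656, -0.0694]))]
291 [(0.036, array([0.6763, 0.0001]), array([ 0.6727, -0.0776])), (0.054, array([0.6741, 0.0022]), array([ 0.6707, -0.0698]))]
50 [[217.0, 154.0], [214.0, 158.0]] [[219.0, 230.0], [217.0, 238.0]]
54 [[221.0, 154.0], [219.0, 158.0]] [[223.0, 230.0], [222.0, 238.0]]
102 [[277.0, 154.0], [279.0, 158.0]] [[276.0, 230.0], [277.0, 238.0]]
106 [[282.0, 154.0], [284.0, 158.0]] [[280.0, 230.0], [282.0, 238.0]]
112.5 [[289.0, 154.0], [292.0, 158.0]] [[287.0, 230.0], [289.0, 238.0]]
u,x,deg,zb [71.0072  0.5249  0.7426 -0.7803] 42.547417306624716
[[-0.4, -0.6], [0.4, 0.1], [-1.2, 1.2], [1.1, 0.0], [-0.1, -0.3], [0.3, -0.5]]
```

```bash
python3 - <<'E'
from h import *
from scipy.optimize import least_squares
i=bot.camera_info('wrist'); si=bot.camera_info('side')
X=np.array([-.08,-.997]);Y=np.array([.997,-.08]);O=np.array([.5597,-.033])
loc=[(9,66,-22),(9,66,22),(31,66,-22),(31,66,22),(31,30,-22),(31,30,22),(9,30,22)]
def pts(p,zb):
    u,x,th=p[:3]; c,s=np.cos(th),np.sin(th)
    return np.array([list(O+(x+q[2])/1000*X+(u+q[0]*c-q[1]*s)/1000*Y)+[(zb+q[0]*s+q[1]*c)/1000] for q in loc])
wk=lambda a,b:(180+(a-400)/5,130+b/5); sk=lambda a,b:(240+(a+100)/8,216+b/8)
ow=np.array([wk(470,195),wk(480,445),wk(560,205),wk(560,480),wk(720,178),wk(720,425)])
os=np.array([sk(262,383),sk(315,345)])
for zb in (12,):
  for wgt in (0,1,2):
    def f(p):
        P=pts(p,zb); return np.r_[(proj('wrist',P[:6],i)-ow).ravel(),wgt*(proj('side',P[[6,5]],si)-os).ravel()]
    q=least_squares(f,[64,0,.58]); print(zb,wgt,'u %.1f x %.1f deg %.1f'%(q.x[0],q.x[1],np.degrees(q.x[2])),'cost',q.cost); print(q.fun.reshape(-1,2).round(1).tolist())
    P=pts(q.x,zb); print('stem mid top',P[:4].mean(0),'base-right',P[4:6].mean(0))
# side image check on b: front stem base corners
print(proj('side',[[.5865-.011+.0018,-.033-.022,.042],[.5865+.011+.0018,-.034-.022,.042]],si)-np.array([sk(97,392),sk(172,385)]))
E
```

```text
12 0 u 72.4 x -3.2 deg 42.4 cost 13.25036845375103
[[-1.8, -2.0], [-0.7, 1.6], [-1.5, -0.1], [0.9, 2.1], [1.4, -1.9], [1.7, 0.7], [-0.0, -0.0], [-0.0, -0.0]]
stem mid top [ 0.6026 -0.0332  0.0742] base-right [ 0.6348 -0.0358  0.0551]
12 1 u 73.9 x -3.0 deg 43.8 cost 16.67258492736805
[[-1.4, -2.0], [-0.3, 1.4], [-1.8, 0.1], [0.7, 2.0], [1.9, -1.6], [2.2, 1.0], [-1.9, 0.1], [-1.1, -1.1]]
stem mid top [ 0.6024 -0.0334  0.0735] base-right [ 0.6352 -0.036   0.0551]
12 2 u 76.3 x -2.6 deg 46.2 cost 23.404368826272744
[[-0.7, -2.0], [0.3, 1.1], [-2.2, 0.3], [0.3, 2.0], [2.6, -1.1], [2.9, 1.4], [-2.6, 0.7], [-1.5, -2.1]]
stem mid top [ 0.6023 -0.0338  0.0721] base-right [ 0.6358 -0.0365  0.0551]
[[ 0.8662 -0.0028]
 [ 1.3099 -0.1028]]
```

Emit:
{"api": "step_arm", "payload": {"targets": "0.2 -0.06 0 0.12 0 0 1; 0.2 -0.06 0.01 0.12 0 0 1; 0.2 -0.06 0.01 0.12 0 0 1; 0.2 -0.06 0.01 0.12 0 0 1; 0.2 -0.06 0.01 0.12 0 0 1; 0.2 -0.06 0.01 0.12 0 0 1; 0.2 -0.06 0.01 0.12 0 0 1"}}

```text
clock: 31.23
eef_pos: [0.6085, -0.0342, 0.2042]
tool_rot: [0.418, 0.909, -0.001, -0.002]
ft_force: [-0.1, 0.9, 1.1]
grip_width: 0.0514
grasp_force: 0.0
```

Emit:
{"api": "step_arm", "payload": {"targets": "0.2 0 0 0 0 0 1; 0.2 0 0 0 0 0 1; 0.2 0 0 0 0 0 1; 0.2 0 0 0 0 0 1; 0.2 0 0 0 0 0 1; 0.2 0 0 0 0 0 1; 0.2 0 0 0 0 0 1"}}

```text
clock: 31.82
eef_pos: [0.6084, -0.0343, 0.2041]
tool_rot: [0.038, 0.999, 0.0, -0.002]
ft_force: [-0.1, 1.1, 0.2]
grip_width: 0.051
grasp_force: 0.0
```

Emit:
{"api": "step_arm", "payload": {"targets": "0.2 -0.08 0.005 -0.06 -0.053 -0.665 0; 0.2 -0.08 0.005 -0.06 -0.053 -0.665 0; 0.2 -0.08 0.005 -0.06 -0.053 -0.665 0; 0.2 -0.08 0.005 -0.06 -0.053 -0.665 0; 0.2 -0.08 0.005 -0.06 -0.053 -0.665 0; 0.2 -0.08 0.005 -0.06 -0.053 -0.665 0"}}

```text
clock: 32.32
eef_pos: [0.5556, -0.0311, 0.1644]
tool_rot: [0.039, 0.967, -0.01, 0.25]
ft_force: [-3.3, 0.7, -3.7]
grip_width: 0.0517
grasp_force: 0.0
```

```bash
cat >> h.py <<'E'
X=np.array([-.08,-.997,0]);Y=np.array([.997,-.08,0])
def pose(p,tilt,ang=85.4):
    """target TCP p, tool body tilted `tilt` deg toward dock -y, closing line ang"""
    o=bot.get_obs(); r=R.from_quat(o['tool_rot']); M=r.as_matrix()
    T=R.from_rotvec(np.radians(tilt)*X)*R.from_euler('z',ang,degrees=True)*R.from_euler('xz',[180,90],degrees=True)
    print('row',((np.array(p)-o['eef_pos'])/.5).round(3),((T*r.inv()).as_rotvec()/(np.pi/4)).round(3),'now',o['eef_pos'],'tool z',M[:,2],'y',M[:,1],'q',o['joint_pos'].round(2),'F',o['ft_force'].round(1),'w',o['grip_width'])
E
python3 -c "
from h import *
im,i=wrist('w12'); blob(im,i,.078,'o',minpix=40)
pose([.6188,-.0347,.0503],30)
d=np.array([.4985,-.04,-.866]); pose(np.array([.6188,-.0347,.0503])-.06*d,30)
"
```

```text
o c 0.5945 -0.0343  L 46.3 W 45.2 long-axis -4.2 px [251. 181.]
o c 0.5357 -0.0299  L 45.6 W 21.5 long-axis 85.3 px [250. 121.]
o c 0.4834 -0.0265  L 43.8 W 21.2 long-axis 86.0 px [249.  49.]
row [ 0.118 -0.007 -0.236] [-0.002 -0.02   0.001] now [ 0.5599 -0.0313  0.1681] tool z [ 0.4845 -0.0389 -0.8739] y [0.081  0.9967 0.0005] q [-0.05  0.07 -0.52  0.47 -0.02  0.03] F [-0.5  0.6  0.9] w 0.051408794923423436
row [ 0.058 -0.002 -0.132] [-0.002 -0.02   0.001] now [ 0.5599 -0.0313  0.1681] tool z [ 0.4845 -0.0389 -0.8739] y [0.081  0.9967 0.0005] q [-0.05  0.07 -0.52  0.47 -0.02  0.03] F [-0.5  0.6  0.9] w 0.051408794923423436
```

Emit:
{"api": "step_arm", "payload": {"targets": "0.2 0.058 -0.003 -0.132 0 -0.02 0; 0.2 0.058 -0.003 -0.132 0 -0.02 0; 0.2 0.058 -0.003 -0.132 0 -0.02 0; 0.2 0.068 -0.004 -0.15 0 -0.02 0; 0.2 0.078 -0.005 -0.167 0 -0.02 0; 0.2 0.088 -0.005 -0.184 0 -0.02 0; 0.2 0.088 -0.005 -0.184 0 -0.02 0"}}

```text
clock: 32.95
eef_pos: [0.6146, -0.0345, 0.0839]
tool_rot: [0.04, 0.963, -0.01, 0.266]
ft_force: [0.1, -0.4, 0.6]
grip_width: 0.0511
grasp_force: 0.0
```

```bash
python3 -c "
from h import *
im,i=wrist('w13'); 
pose([.6188,-.0347,.0503],30)
"
```

```text
row [ 0.009 -0.    -0.068] [-0.001  0.02   0.002] now [ 0.6141 -0.0345  0.0843] tool z [ 0.5122 -0.0397 -0.858 ] y [0.0816 0.9967 0.0026] q [-0.05  0.28 -0.55  0.2  -0.01  0.03] F [ 0.   0.4 -0.2] w 0.051155712939722535
```

View pics/w13.png

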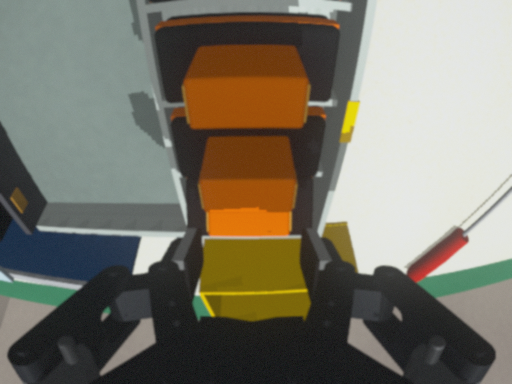

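The fingers straddle c's stem end-on (bright strip at 208–292, row 220) and are centred. I'll go down the last part in small steps and then close.

Emit:
{"api": "step_arm", "payload": {"targets": "0.2 0.003 0 -0.02 0 0 0; 0.2 0.006 0 -0.04 0 0 0; 0.2 0.009 0 -0.06 0 0 0; 0.2 0.009 0 -0.064 0 0 0; 0.2 0.009 0 -0.064 0 0 0"}}

```text
clock: 33.42
eef_pos: [0.6176, -0.0344, 0.0523]
tool_rot: [0.04, 0.963, -0.01, 0.266]
ft_force: [0.1, 0.3, 0.5]
grip_width: 0.0513
grasp_force: 0.0
```

```bash
python3 -c "
from h import *
pose([.6188,-.0347,.0503],30)
"
```

```text
row [ 0.002 -0.001 -0.004] [-0.002  0.02   0.002] now [ 0.6176 -0.0344  0.0523] tool z [ 0.5118 -0.0397 -0.8582] y [0.0817 0.9967 0.0025] q [-0.05  0.34 -0.57  0.12 -0.01  0.03] F [0.1 0.3 0.5] w 0.051267138191059894
```

Emit:
{"api": "step_arm", "payload": {"targets": "-1 0 0 0 0 0 0; -1 0 0 0 0 0 0; -1 0 0 0 0 0 0; -1 0 0 0 0 0 0; -1 0 0 0 0 0 0"}}

```text
clock: 33.83
eef_pos: [0.618, -0.0346, 0.0531]
tool_rot: [0.04, 0.963, -0.01, 0.267]
ft_force: [-5.1, -0.1, 6.0]
grip_width: 0.0436
grasp_force: 61.2
```

Emit:
{"api": "step_arm", "payload": {"targets": "-1 0.003 0 0.02 0 0 0; -1 0.006 0 0.04 0 0 0; -1 0.01 0 0.08 0 0 0; -1 0.01 0 0.14 0 0 0; -1 0.01 0 0.2 0 0 0; -1 0.01 0 0.2 0 0 0"}}

```text
clock: 34.33
eef_pos: [0.6273, -0.0344, 0.1596]
tool_rot: [0.04, 0.961, -0.009, 0.272]
ft_force: [2.6, -0.0, -2.2]
grip_width: 0.0431
grasp_force: 61.6
```

```bash
python3 - <<'E'
from h import *
s=bot.camera('side'); np.save('pics/s14.npy',s); pose([.634,-.038,.16],-12)
m=cv2.inRange(cv2.cvtColor(s,cv2.COLOR_RGB2HSV),(3,130,60),(16,255,255))
n,l,st,c=cv2.connectedComponentsWithStats(m)
for k in range(1,n):
    if st[k,4]>12: print(st[k],c[k].round(1),cv2.minAreaRect(np.argwhere(l==k)[:,::-1].astype(np.float32)))
E
```

```text
row [ 0.016 -0.007  0.007] [0.074 0.961 0.003] now [ 0.6259 -0.0344  0.1566] tool z [ 0.5192 -0.0397 -0.8537] y [0.0814 0.9967 0.0032] q [-0.05  0.19 -0.43  0.4  -0.01  0.03] F [ 0.7  0.8 -3.2] w 0.04317573409106993
[   2    9   42   46 1215] [21.2 29.9] ((22.999635696411133, 31.486495971679688), (44.09200668334961, 41.14713668823242), 88.45184326171875)
[  68   76   65   47 1507] [100.1  93.5] ((100.0418701171875, 99.87895965576172), (45.90037155151367, 63.4519157409668), 87.27368927001953)
[139 108   9   3  13] [142.9 108.6] ((143.0, 109.0), (2.0, 8.0), 90.0)
[139 108  14  25 100] [147.4 121.8] ((145.5, 120.0), (24.0, 13.0), 90.0)
[ 81 110   8   9  23] [ 84.  114.7] ((83.25, 114.75000762939453), (7.071067810058594, 6.363961219787598), 45.0)
[120 119   7   7  17] [123.4 122.2] ((123.75000762939453, 122.75000762939453), (4.949747085571289, 5.656853675842285), 45.0)
[117 127  21   8  58] [127.5 130.3] ((127.12846374511719, 130.05938720703125), (20.130033493041992, 6.832648277282715), 3.012787342071533)
[283 197  16  26 118] [291.6 209.9] ((290.8346252441406, 208.7269287109375), (26.224031448364258, 9.998459815979004), 74.74488067626953)
[293 203  17  33 121] [301.9 222.7] ((302.75, 220.25), (14.120360374450684, 32.35915756225586), 11.309932708740234)
[268 205  12  20 117] [273.6 216.8] ((273.9100036621094, 213.86997985839844), (19.233304977416992, 9.758074760437012), 81.8698959350586)
[304 207  36   6  84] [322.4 209.7] ((321.4183044433594, 209.30740356445312), (35.05659866333008, 4.803128242492676), 3.5763344764709473)
[268 231  19   7  65] [277.3 234.2] ((277.1216125488281, 234.229736328125), (3.452378749847412, 18.577085494995117), 80.53767395019531)
[240 243  11  24 214] [245.3 254.2] ((245.0, 254.5), (23.0, 10.0), 90.0)
[216 245  11  24 202] [221.4 256.2] ((221.66517639160156, 256.4842834472656), (23.749677658081055, 9.480910301208496), 84.5596694946289)
```

Only two stems show in the cassette in the side picture, so I'll check what is in the gripper.

```bash
python3 - <<'E'
from h import *
s=np.load('pics/s14.npy')[170:290,200:360,::-1]
cv2.imwrite('pics/z14.png',cv2.resize(s,(800,600),interpolation=cv2.INTER_CUBIC))
E
```

```text
(no output)
```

View pics/z14.png

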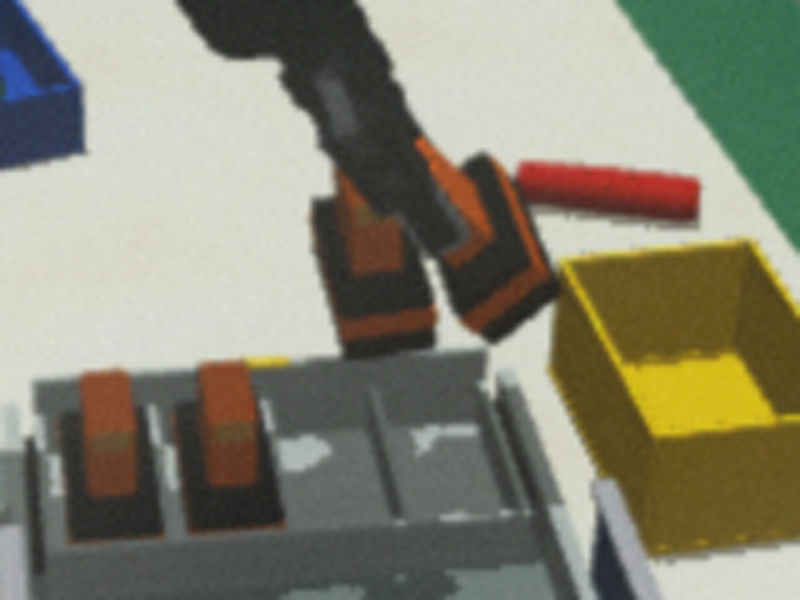

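The gripper holds both b and c by their ends: b is upright at (375,270) and c tilted at (485,250). I'll set both down on the open bench with the tool turned back 20°, so each leans less and rights itself when let go.

Emit:
{"api": "step_arm", "payload": {"targets": "-1 -0.01 0.05 0.02 0 0 0; -1 -0.02 0.1 0.02 0 0 0; -1 -0.03 0.15 0.02 0 0 0; -1 -0.035 0.2 0.02 0 0 0; -1 -0.04 0.25 0.02 0 0 0; -1 -0.045 0.3 0.02 0 0 0; -1 -0.052 0.35 0.02 0 0 0; -1 -0.052 0.35 0.02 0 0 0"}}

```text
clock: 35.05
eef_pos: [0.5946, 0.1448, 0.159]
tool_rot: [0.037, 0.964, -0.008, 0.264]
ft_force: [0.7, -0.8, -3.9]
grip_width: 0.0433
grasp_force: 62.9
```

Emit:
{"api": "step_arm", "payload": {"targets": "-1 0 0 0 0.009 0.11 0; -1 0 0 0 0.018 0.22 0; -1 0 0 -0.04 0.027 0.33 0; -1 0 0 -0.08 0.036 0.443 0; -1 0 0 -0.12 0.036 0.443 0; -1 0 0 -0.16 0.036 0.443 0; -1 0 0 -0.19 0.036 0.443 0; -1 0 0 -0.19 0.036 0.443 0"}}

```text
clock: 35.72
eef_pos: [0.5921, 0.139, 0.0601]
tool_rot: [0.041, 0.995, -0.005, 0.089]
ft_force: [-1.7, -0.5, -4.6]
grip_width: 0.0433
grasp_force: 62.8
```

```bash
python3 -c "
from h import *
pose([.6,.14,.045],10)
im,i=wrist('w15'); blob(im,i,.066,'o',minpix=40)
s=bot.camera('side'); np.save('pics/s15.npy',s);blob(s,None,.066,'o','side',30)
"
```

```text
row [ 0.016  0.002 -0.03 ] [0.003 0.005 0.003] now [0.5921 0.139  0.0601] tool z [ 0.1768 -0.0164 -0.9841] y [ 0.0828  0.9966 -0.0017] q [ 0.26  0.46 -0.17  0.77 -0.06  0.34] F [-1.7 -0.5 -4.6] w 0.043284477007341796
o c 0.5985 0.1382  L 57.9 W 37.6 long-axis 85.3 px [251. 254.]
o c 0.5557 0.1630  L 11.2 W 3.4 long-axis 26.9 px [296. 180.]
o c 0.5362 0.1682  L 29.6 W 6.0 long-axis 83.4 px [308. 138.]
o c 0.4854 -0.0151  L 46.7 W 22.1 long-axis 81.8 px [221. 251.]
o c 0.5390 -0.0181  L 47.0 W 22.5 long-axis 85.1 px [245. 248.]
```

Emit:
{"api": "step_arm", "payload": {"targets": "-1 0 0 -0.01 0 0 0; -1 0 0 -0.02 0 0 0; -1 0 0 -0.028 0 0 0; -1 0 0 -0.028 0 0 0"}}

```text
clock: 36.15
eef_pos: [0.5965, 0.1405, 0.0529]
tool_rot: [0.041, 0.995, -0.003, 0.095]
ft_force: [-0.3, 0.4, -3.3]
grip_width: 0.0428
grasp_force: 62.9
```

```bash
python3 -c "
from h import *
pose([.592,.14,.045],10)
"
```

```text
row [-0.009 -0.001 -0.016] [-0.001  0.02   0.003] now [0.5965 0.1405 0.0529] tool z [ 0.1883 -0.0136 -0.982 ] y [0.0824 0.9966 0.002 ] q [ 0.26  0.47 -0.18  0.74 -0.06  0.34] F [-0.3  0.4 -3.3] w 0.04284229847486587
```

Emit:
{"api": "step_arm", "payload": {"targets": "-1 0 0 -0.005 0 0 0; -1 0 0 -0.01 0 0 0; -1 0 0 -0.01 0 0 0"}}

```text
clock: 36.4
eef_pos: [0.5967, 0.1405, 0.048]
tool_rot: [0.041, 0.995, -0.003, 0.095]
ft_force: [-0.3, -0.4, -3.9]
grip_width: 0.0429
grasp_force: 62.9
```

```bash
python3 -c "
from h import *
pose([.592,.14,.045],10)
"
```

```text
row [-0.009 -0.001 -0.006] [-0.001  0.02   0.003] now [0.5967 0.1405 0.048 ] tool z [ 0.1885 -0.0135 -0.982 ] y [0.0825 0.9966 0.0021] q [ 0.26  0.48 -0.18  0.73 -0.06  0.34] F [-0.3 -0.4 -3.9] w 0.04287228599809385
```

Emit:
{"api": "step_arm", "payload": {"targets": "-1 0 0 -0.005 0 0 0; -1 0 0 -0.01 0 0 0; -1 0 0 -0.01 0 0 0"}}

```text
clock: 36.65
eef_pos: [0.5976, 0.1407, 0.0442]
tool_rot: [0.041, 0.995, -0.003, 0.096]
ft_force: [-0.0, 0.0, -0.4]
grip_width: 0.0431
grasp_force: 63.5
```

Emit:
{"api": "step_arm", "payload": {"targets": "0.6 0 0 0 0 0 0; 0.6 0 0 0 0 0 0; 0.6 0 0 0 0 0 0; 0.6 0 0 0 0 0 0; 0.6 -0.005 0 0.04 0 0 0; 0.6 -0.015 0 0.09 0 0 0; 0.6 -0.03 0 0.16 0 0 0; 0.6 -0.03 0 0.22 0 0 0; 0.6 -0.03 0 0.22 0 0 0"}}

```text
clock: 37.4
eef_pos: [0.5863, 0.1418, 0.1613]
tool_rot: [0.041, 0.994, -0.001, 0.102]
ft_force: [0.7, 0.6, 2.5]
grip_width: 0.0686
grasp_force: 0.0
```

Emit:
{"api": "step_arm", "payload": {"targets": "0 -0.06 0 0 -0.018 -0.23 -1; 0 -0.06 0 0 -0.018 -0.23 -1; 0 -0.06 0 0 -0.018 -0.23 -1; 0 -0.06 0 0 -0.018 -0.23 -1; 0 -0.06 0 0 -0.018 -0.23 -1; 0 -0.06 0 0 -0.018 -0.23 -1; 0 -0.06 0 0 -0.018 -0.23 -1"}}

```text
clock: 37.98
eef_pos: [0.5518, 0.1412, 0.1532]
tool_rot: [0.419, 0.89, -0.042, 0.175]
ft_force: [-0.1, 0.8, -0.7]
grip_width: 0.0426
grasp_force: 0.0
```

```bash
python3 -c "
from h import *
im,i=wrist('w16'); blob(im,i,.066,'o',minpix=40)
s=bot.camera('scene');blob(s,None,.066,'o','scene',20)
s=bot.camera('side');blob(s,None,.066,'o','side',20)
goal(.6,.14,.15,-4.6)
"
```

```text
o c 0.5409 -0.0254  L 23.8 W 13.8 long-axis 5.1 px [135. 264.]
o c 0.4844 -0.0394  L 47.5 W 23.0 long-axis 85.9 px [ 84. 246.]
o c 0.6183 0.1403  L 43.6 W 21.5 long-axis 85.4 px [301. 200.]
o c 0.5577 0.1457  L 43.5 W 21.3 long-axis 84.6 px [252. 158.]
o c 0.5309 -0.0239  L 42.9 W 22.1 long-axis 85.4 px [191. 225.]
o c 0.4788 -0.0209  L 43.3 W 20.4 long-axis 86.6 px [175. 216.]
o c 0.6213 0.1379  L 37.9 W 19.2 long-axis 85.0 px [255. 194.]
o c 0.4853 -0.0153  L 46.3 W 22.0 long-axis 81.8 px [221. 251.]
o c 0.5387 -0.0189  L 45.3 W 22.6 long-axis 86.0 px [245. 249.]
o c 0.5573 0.1389  L 42.3 W 18.2 long-axis 84.8 px [240. 210.]
o c 0.6185 0.1330  L 41.7 W 20.2 long-axis 84.9 px [264. 208.]
  x1 [ 0.096 -0.002 -0.006] [ 0.284  0.36  -0.989] j6 -> 108 deg, turn -45, rows 6.3
  x1 [ 0.096 -0.002 -0.006] [0.284 0.36  3.011] j6 -> -72 deg, turn 135, rows 18.8
now [0.552  0.1411 0.1531] ang 40.6 j6 1.26 t 38.1 w 0.0423
```

Both packs stand upright on the bench again, b at (0.5575, 0.1455) and c at (0.618, 0.140). I'll straighten the tool over b.

```bash
python3 -c "
from h import *
pose([.5575,.1455,.13],0,-4.6)
"
```

```text
row [ 0.011  0.009 -0.046] [ 0.41   0.229 -0.978] now [0.552  0.1411 0.1531] tool z [ 0.2751 -0.2199 -0.9359] y [0.7572 0.6494 0.07  ] q [ 0.42  0.3  -0.19  0.91 -0.32  1.26] F [-0.1 -0.1 -0.7] w 0.0423317612036242
```

Emit:
{"api": "step_arm", "payload": {"targets": "0 0.011 0.009 0 0.41 0.229 -0.978; 0 0.011 0.009 0 0.41 0.229 -0.978; 0 0.011 0.009 0 0.41 0.229 -0.978; 0 0.011 0.009 0 0.41 0.229 -0.978; 0 0.011 0.009 0 0.41 0.229 -0.978; 0 0.011 0.009 0 0.41 0.229 -0.978; 0 0.011 0.009 0 0.41 0.229 -0.978; 0 0.011 0.009 -0.046 0.41 0.229 -0.978; 0 0.011 0.009 -0.046 0.41 0.229 -0.978; 0 0.011 0.009 -0.046 0.41 0.229 -0.978"}}

```text
clock: 38.97
eef_pos: [0.5563, 0.1442, 0.1291]
tool_rot: [0.736, 0.677, -0.002, -0.001]
ft_force: [0.4, -0.5, -0.5]
grip_width: 0.0425
grasp_force: 0.0
```

```bash
python3 -c "
from h import *
im,i=wrist('w17'); b=blob(im,i,.066,'o',minpix=40)
b=min(b,key=lambda q:np.hypot(q[0]-.5575,q[1]-.1455)); pose([b[0],b[1],.036],0,b[4]-90)
"
```

```text
o c 0.6202 0.1398  L 41.2 W 18.4 long-axis 85.0 px [336. 202.]
o c 0.5580 0.1462  L 42.1 W 19.9 long-axis 84.7 px [253. 200.]
row [ 0.002  0.003 -0.188] [ 0.001 -0.003 -0.014] now [0.557  0.1447 0.1302] tool z [-0.0022 -0.0009 -1.    ] y [ 0.9967 -0.0817 -0.0021] q [ 0.25  0.45  0.04  1.16 -0.    1.91] F [ 0.1 -0.5  0.4] w 0.04273256480642139
```

Emit:
{"api": "step_arm", "payload": {"targets": "0 0.002 0.002 -0.08 0 0 -0.005; 0 0.002 0.002 -0.15 0 0 -0.005; 0 0.002 0.002 -0.186 0 0 -0.005; 0 0.002 0.002 -0.186 0 0 -0.005; -1 0.002 0.002 -0.186 0 0 -0.005; -1 0.002 0.002 -0.186 0 0 -0.005; -1 0.002 0.002 -0.186 0 0 -0.005; -1 0.002 0.002 -0.186 0 0 -0.005; -1 0.002 0.002 -0.186 0 0 -0.005"}}

```text
clock: 39.77
eef_pos: [0.5596, 0.1465, 0.039]
tool_rot: [0.737, 0.676, 0.001, 0.001]
ft_force: [-1.2, 0.1, 3.0]
grip_width: 0.0208
grasp_force: 60.7
```

Emit:
{"api": "step_arm", "payload": {"targets": "-1 0 0 0.06 0 0 0; -1 0 0 0.14 0 0 0; -1 0 0 0.22 0 0 0; -1 0.052 -0.36 0.23 0 0 0; -1 0.052 -0.36 0.23 0 0 0; -1 0.052 -0.36 0.23 0 0 0; -1 0.052 -0.36 0.23 0 0 0; -1 0.052 -0.36 0.23 0 0 0; -1 0.052 -0.36 0.23 0 0 0; -1 0.052 -0.36 0.23 0 0 0"}}

```text
clock: 40.6
eef_pos: [0.5844, -0.0351, 0.1527]
tool_rot: [0.738, 0.675, -0.0, -0.0]
ft_force: [1.1, 0.6, -2.6]
grip_width: 0.0212
grasp_force: 60.3
```

```bash
python3 - <<'E'
from h import *
pose([.584,-.035,.0505],0,-4.6)
im,i=wrist('w18')
O=np.array([.557,-.033,0])
g=im.mean(2)
# bay3 is empty: divider (u=50..54) and outer wall (102..106) near rear; print brightness rows across bay3
for dx in (-.035,0,.035):
    us=np.arange(40,120,1.)
    for z in (.036,):
        uv=proj('wrist',[O+dx*X+u/1000*Y+[0,0,z] for u in us],i)
        print(dx,cv2.remap(g.astype(np.float32),uv[:,0].astype(np.float32),uv[:,1].astype(np.float32),cv2.INTER_LINEAR).ravel().astype(int).tolist())
E
```

```text
row [-0.001  0.    -0.204] [ 0.    -0.001  0.011] now [ 0.5844 -0.0351  0.1527] tool z [-0.0005 -0.     -1.    ] y [ 0.996  -0.0888 -0.0005] q [-0.06  0.45  0.1   1.22 -0.    1.6 ] F [ 1.1  0.6 -2.6] w 0.021208545697904528
-0.035 [136, 137, 137, 135, 135, 133, 132, 134, 138, 134, 117, 119, 152, 172, 175, 169, 166, 177, 191, 198, 197, 197, 197, 196, 196, 196, 196, 196, 197, 198, 196, 196, 196, 196, 195, 195, 196, 195, 195, 196, 196, 195, 195, 194, 194, 194, 194, 194, 195, 194, 193, 193, 194, 193, 192, 191, 184, 158, 119, 91, 80, 80, 87, 115, 155, 180, 181, 161, 121, 84, 70, 73, 80, 88, 113, 150, 179, 190, 190, 190]
0 [48, 49, 49, 48, 49, 49, 47, 48, 48, 48, 48, 50, 50, 51, 48, 49, 49, 50, 47, 48, 61, 86, 112, 123, 127, 125, 128, 126, 128, 127, 126, 127, 126, 126, 125, 128, 125, 126, 127, 125, 125, 127, 126, 126, 127, 125, 125, 125, 126, 125, 125, 127, 126, 126, 127, 126, 122, 110, 90, 75, 74, 74, 78, 89, 106, 118, 120, 109, 86, 66, 59, 62, 69, 77, 88, 105, 118, 126, 130, 142]
0.035 [57, 57, 57, 57, 56, 53, 51, 50, 50, 49, 43, 39, 36, 37, 35, 36, 36, 33, 35, 39, 49, 62, 71, 74, 77, 76, 76, 75, 76, 75, 73, 74, 74, 74, 74, 76, 76, 77, 76, 79, 77, 78, 79, 78, 79, 80, 79, 79, 81, 81, 80, 80, 80, 79, 80, 81, 80, 79, 77, 72, 72, 70, 73, 85, 101, 114, 118, 113, 96, 80, 73, 73, 73, 77, 86, 103, 126, 152, 173, 183]
```

Emit:
{"api": "step_arm", "payload": {"targets": "-1 -0.002 0 -0.08 0 0 0.01; -1 -0.002 0 -0.14 0 0 0.01; -1 -0.002 0 -0.155 0 0 0.01; -1 -0.002 0 -0.165 0 0 0.01; -1 -0.002 0 -0.17 0 0 0.01; -1 -0.002 0 -0.17 0 0 0.01"}}

```text
clock: 41.15
eef_pos: [0.584, -0.0332, 0.0682]
tool_rot: [0.734, 0.679, -0.0, 0.0]
ft_force: [0.7, -1.0, -1.5]
grip_width: 0.021
grasp_force: 60.2
```

```bash
python3 -c "
from h import *
pose([.5835,-.035,.052],0,-4.6)
"
```

```text
row [-0.001 -0.004 -0.032] [ 0.001 -0.    -0.004] now [ 0.584  -0.0332  0.0682] tool z [-0.     -0.0006 -1.    ] y [ 0.997  -0.0773  0.    ] q [-0.06  0.52 -0.02  1.03 -0.    1.59] F [ 0.7 -1.  -1.5] w 0.020986333706981213
```

Emit:
{"api": "step_arm", "payload": {"targets": "-1 0 -0.003 -0.012 0 0 0; -1 0 -0.003 -0.024 0 0 0; -1 0 -0.003 -0.032 0 0 0; -1 0 -0.003 -0.032 0 0 0"}}

```text
clock: 41.48
eef_pos: [0.5838, -0.035, 0.0512]
tool_rot: [0.734, 0.679, 0.0, -0.0]
ft_force: [0.9, 2.1, -2.5]
grip_width: 0.0211
grasp_force: 60.1
```

```bash
python3 -c "
from h import *
pose([.5835,-.035,.052],0,-4.6)
"
```

```text
row [-0.001 -0.     0.002] [-0.    -0.    -0.003] now [ 0.5838 -0.035   0.0512] tool z [-0.0001  0.0004 -1.    ] y [ 0.9969 -0.0781 -0.0001] q [-0.06  0.54 -0.04  0.99  0.    1.59] F [ 0.9  2.1 -2.5] w 0.02110128666532797
```

Pack b is seated. Release it and go over c.

Emit:
{"api": "step_arm", "payload": {"targets": "-0.25 0 0 0 0 0 0; -0.25 0 0 0 0 0 0; -0.25 0 0 0 0 0 0; -0.25 0 0 0.05 0 0 0; -0.25 0 0 0.12 0 0 0; -0.25 0 0 0.19 0 0 0; -0.25 0 0 0.19 0 0 0"}}

```text
clock: 42.07
eef_pos: [0.588, -0.0361, 0.1544]
tool_rot: [0.734, 0.679, 0.004, 0.005]
ft_force: [0.4, -0.2, 1.1]
grip_width: 0.0321
grasp_force: 0.0
```

Emit:
{"api": "step_arm", "payload": {"targets": "0 0.071 0.351 -0.04 0 0 0; 0 0.071 0.351 -0.04 0 0 0; 0 0.071 0.351 -0.04 0 0 0; 0 0.071 0.351 -0.04 0 0 0; 0 0.071 0.351 -0.04 0 0 0; 0 0.071 0.351 -0.04 0 0 0; 0 0.071 0.351 -0.04 0 0 0"}}

```text
clock: 42.65
eef_pos: [0.6187, 0.1404, 0.1259]
tool_rot: [0.734, 0.679, -0.001, 0.0]
ft_force: [0.3, -0.6, 0.3]
grip_width: 0.0424
grasp_force: 0.0
```

```bash
python3 -c "
from h import *
im,i=wrist('w19'); b=blob(im,i,.066,'o',minpix=40)
b=min(b,key=lambda q:np.hypot(q[0]-.619,q[1]-.14)); pose([b[0],b[1],.037],0,b[4]-90)
"
```

```text
o c 0.4727 -0.0199  L 18.0 W 9.0 long-axis 38.5 px [125. 357.]
o c 0.6204 0.1405  L 41.7 W 19.7 long-axis 85.0 px [253. 204.]
row [ 0.003  0.002 -0.178] [ 0.002 -0.002 -0.012] now [0.6187 0.1393 0.1262] tool z [-0.0013 -0.0017 -1.    ] y [ 0.9969 -0.0785 -0.0012] q [ 0.22  0.57  0.22  1.22 -0.    1.87] F [ 0.5 -0.4 -0. ] w 0.0425897881517706
```

Emit:
{"api": "step_arm", "payload": {"targets": "0 0.003 0.002 -0.08 0 0 -0.005; 0 0.003 0.002 -0.15 0 0 -0.005; 0 0.003 0.002 -0.178 0 0 -0.005; 0 0.003 0.002 -0.178 0 0 -0.005; -1 0.003 0.002 -0.178 0 0 -0.005; -1 0.003 0.002 -0.178 0 0 -0.005; -1 0.003 0.002 -0.178 0 0 -0.005; -1 0.003 0.002 -0.178 0 0 -0.005; -1 0.003 0.002 -0.178 0 0 -0.005"}}

```text
clock: 43.45
eef_pos: [0.6214, 0.141, 0.0389]
tool_rot: [0.736, 0.677, 0.0, 0.001]
ft_force: [-1.2, -0.7, 2.3]
grip_width: 0.0213
grasp_force: 60.6
```

Emit:
{"api": "step_arm", "payload": {"targets": "-1 0 0 0.06 0 0 0; -1 0 0 0.14 0 0 0; -1 0 0 0.22 0 0 0; -1 0.029 -0.36 0.23 0 0 0; -1 0.029 -0.36 0.23 0 0 0; -1 0.029 -0.36 0.23 0 0 0; -1 0.029 -0.36 0.23 0 0 0; -1 0.029 -0.36 0.23 0 0 0; -1 0.029 -0.36 0.23 0 0 0; -1 0.029 -0.36 0.23 0 0 0"}}

```text
clock: 44.28
eef_pos: [0.6349, -0.0398, 0.1525]
tool_rot: [0.736, 0.677, -0.0, -0.0]
ft_force: [-0.2, 0.4, -1.9]
grip_width: 0.021
grasp_force: 60.4
```

```bash
python3 - <<'E'
from h import *
pose([.635,-.0392,.068],0,-4.6)
im,i=wrist('w20'); b=blob(im,i,.078,'o',minpix=40)
O=np.array([.557,-.033,0]); g=im.mean(2).astype(np.float32)
for dx in (-.038,-.03):
    us=np.arange(90,122,1.)
    uv=proj('wrist',[O+dx*X+u/1000*Y+[0,0,.036] for u in us],i).astype(np.float32)
    print(dx,cv2.remap(g,uv[:,0],uv[:,1],cv2.INTER_LINEAR).ravel().astype(int).tolist())
E
```

```text
row [ 0.     0.001 -0.169] [-0.    -0.001  0.006] now [ 0.6349 -0.0398  0.1525] tool z [-0.0007  0.0001 -1.    ] y [ 0.9964 -0.0845 -0.0008] q [-0.06  0.55  0.26  1.28  0.    1.59] F [-0.2  0.4 -1.9] w 0.02095889983578045
o c 0.6304 -0.1005  L 81.4 W 39.3 long-axis 85.0 px [251. 264.]
o c 0.5845 -0.0359  L 44.4 W 21.8 long-axis 84.7 px [186. 198.]
o c 0.4854 -0.0257  L 44.1 W 21.2 long-axis 84.4 px [ 78. 196.]
o c 0.5373 -0.0296  L 43.8 W 22.8 long-axis 86.3 px [129. 196.]
-0.038 [206, 204, 205, 205, 206, 206, 205, 199, 194, 191, 183, 157, 137, 160, 193, 203, 189, 148, 100, 75, 75, 79, 84, 95, 130, 177, 201, 207, 208, 207, 207, 206]
-0.03 [137, 138, 137, 137, 138, 137, 137, 137, 138, 136, 130, 112, 100, 112, 128, 135, 132, 115, 90, 70, 67, 72, 79, 90, 129, 181, 203, 207, 207, 205, 206, 207]
```

Emit:
{"api": "step_arm", "payload": {"targets": "-1 0 0.001 -0.06 0 0 0.005; -1 0 0.001 -0.1 0 0 0.005; -1 0 0.001 -0.125 0 0 0.005; -1 0 0.001 -0.14 0 0 0.005; -1 0 0.001 -0.15 0 0 0.005; -1 0 0.001 -0.15 0 0 0.005"}}

```text
clock: 44.83
eef_pos: [0.6345, -0.0371, 0.0765]
tool_rot: [0.734, 0.68, -0.001, -0.001]
ft_force: [-0.8, -0.1, -2.4]
grip_width: 0.0209
grasp_force: 60.3
```

```bash
python3 -c "
from h import *
pose([.635,-.0392,.052],0,-4.6)
"
```

```text
row [ 0.001 -0.004 -0.049] [ 0.    -0.003 -0.005] now [ 0.6345 -0.0371  0.0765] tool z [-0.0024 -0.0003 -1.    ] y [ 0.9971 -0.0765 -0.0024] q [-0.06  0.61  0.15  1.12 -0.    1.59] F [-0.8 -0.1 -2.4] w 0.020943305325815446
```

Emit:
{"api": "step_arm", "payload": {"targets": "-1 0.001 -0.004 -0.006 0 0 0; -1 0.001 -0.004 -0.012 0 0 0; -1 0.001 -0.004 -0.018 0 0 0; -1 0.001 -0.004 -0.018 0 0 0"}}

```text
clock: 45.17
eef_pos: [0.6358, -0.04, 0.0684]
tool_rot: [0.734, 0.679, 0.0, -0.0]
ft_force: [1.7, 2.9, -2.1]
grip_width: 0.0209
grasp_force: 60.3
```

```bash
python3 -c "
from h import *
pose([.635,-.0392,.052],0,-4.6)
"
```

```text
row [-0.002  0.002 -0.033] [-0.    -0.    -0.003] now [ 0.6358 -0.04    0.0684] tool z [-0.0001  0.0003 -1.    ] y [ 0.9969 -0.0782 -0.0001] q [-0.06  0.61  0.14  1.1   0.    1.59] F [ 1.7  2.9 -2.1] w 0.02088073319559451
```

It is inside the bay with no contact. Lower it the rest of the way.

Emit:
{"api": "step_arm", "payload": {"targets": "-1 -0.001 0.001 -0.012 0 0 0; -1 -0.001 0.001 -0.024 0 0 0; -1 -0.001 0.001 -0.032 0 0 0; -1 -0.001 0.001 -0.032 0 0 0"}}

```text
clock: 45.5
eef_pos: [0.6344, -0.0399, 0.0513]
tool_rot: [0.734, 0.679, -0.001, -0.001]
ft_force: [-0.2, 1.6, -2.8]
grip_width: 0.021
grasp_force: 60.2
```

```bash
python3 -c "
from h import *
pose([.635,-.0392,.052],0,-4.6)
"
```

```text
row [0.001 0.001 0.001] [ 0.    -0.003 -0.002] now [ 0.6344 -0.0399  0.0513] tool z [-0.0023 -0.0003 -1.    ] y [ 0.9969 -0.0785 -0.0022] q [-0.06  0.63  0.12  1.07 -0.    1.59] F [-0.2  1.6 -2.8] w 0.020987851567116588
```

Emit:
{"api": "step_arm", "payload": {"targets": "-0.25 0 0 0 0 0 0; -0.25 0 0 0 0 0 0; -0.25 0 0 0 0 0 0; -0.25 0 0 0.05 0 0 0; -0.25 0 0 0.12 0 0 0; -0.25 0 0 0.2 0 0 0; -0.25 0 0 0.2 0 0 0"}}

```text
clock: 46.08
eef_pos: [0.6399, -0.0405, 0.1621]
tool_rot: [0.734, 0.679, 0.005, 0.006]
ft_force: [2.3, -0.8, 2.1]
grip_width: 0.0319
grasp_force: 0.0
```

Emit:
{"api": "step_arm", "payload": {"targets": "-1 -0.141 0.19 0 0 0 0; -1 -0.141 0.19 0 0 0 0; -1 -0.141 0.19 0 0 0 0; -1 -0.141 0.19 0 0 0 0; -1 -0.141 0.19 0 0 0 0; -1 -0.141 0.19 0 0 0 0"}}

```text
clock: 46.58
eef_pos: [0.5652, 0.0549, 0.153]
tool_rot: [0.734, 0.679, 0.0, 0.001]
ft_force: [-0.4, 0.1, -0.4]
grip_width: 0.0003
grasp_force: 0.0
```

```bash
python3 - <<'E'
from h import *
pose([.5638,.055,.034],0,-4.6)
im,i=wrist('w21'); blob(im,i,.078,'o',minpix=40)
for n in('scene','side'):
    s=bot.camera(n); print(n); blob(s,None,.078,'o',n,20); 
    if n=='scene': blob(s,None,.071,'g',n,15)
h=cv2.cvtColor(im,cv2.COLOR_RGB2HSV); m=cv2.inRange(h,(22,170,130),(34,255,255))
n,l,st,c=cv2.connectedComponentsWithStats(m)
for k in range(1,n):
    if 15<st[k,4]: print(st[k],hit('wrist',c[k],.054,i)[:2])
E
```

```text
row [-0.003  0.    -0.238] [ 0.001  0.001 -0.003] now [0.5652 0.0549 0.153 ] tool z [ 0.0011 -0.0011 -1.    ] y [ 0.997  -0.078   0.0011] q [ 0.1   0.42  0.05  1.2  -0.    1.75] F [-0.4  0.1 -0.4] w 0.00028548592800991846
o c 0.6381 -0.0562  L 11.2 W 10.3 long-axis 84.2 px [336. 306.]
scene
o c 0.6350 -0.0414  L 41.0 W 22.2 long-axis 80.4 px [223. 245.]
o c 0.5835 -0.0419  L 32.4 W 21.9 long-axis 88.2 px [205. 236.]
o c 0.5347 -0.0406  L 21.5 W 20.6 long-axis 0.7 px [188. 228.]
g c 0.4347 0.3495  L 36.6 W 20.9 long-axis 13.3 px [235. 119.]
side
o c 0.4821 -0.0305  L 39.0 W 19.6 long-axis 80.9 px [221. 251.]
o c 0.5351 -0.0351  L 42.1 W 21.0 long-axis 84.3 px [245. 249.]
o c 0.5828 -0.0414  L 42.5 W 21.8 long-axis 78.8 px [267. 249.]
o c 0.6328 -0.0447  L 43.4 W 21.5 long-axis 83.3 px [290. 246.]
[ 403  181   92  126 3405] [ 0.7517 -0.0001]
```

All four packs stand in their bays (x ≈ 0.482, 0.535, 0.583, 0.633) and the green pack is in the tray. Next, lower the shut fingers behind the push point and push slowly.

Emit:
{"api": "step_arm", "payload": {"targets": "-1 -0.001 0 -0.08 0 0 0; -1 -0.001 0 -0.16 0 0 0; -1 -0.001 0 -0.22 0 0 0; -1 -0.001 0 -0.238 0 0 0; -1 -0.001 0 -0.238 0 0 0; -1 -0.001 0 -0.238 0 0 0"}}

```text
clock: 47.23
eef_pos: [0.5648, 0.0545, 0.0338]
tool_rot: [0.735, 0.678, -0.0, -0.0]
ft_force: [1.2, -0.9, 1.4]
grip_width: 0.0002
grasp_force: 0.0
```

Emit:
{"api": "step_arm", "payload": {"targets": "-1 -0.0016 -0.02 0 0 0 0; -1 -0.0032 -0.04 0 0 0 0; -1 -0.004 -0.05 0 0 0 0; -1 -0.0048 -0.06 0 0 0 0; -1 -0.0056 -0.07 0 0 0 0; -1 -0.0064 -0.08 0 0 0 0; -1 -0.0072 -0.09 0 0 0 0; -1 -0.008 -0.1 0 0 0 0; -1 -0.0088 -0.11 0 0 0 0"}}

```text
clock: 47.98
eef_pos: [0.5615, 0.0021, 0.0356]
tool_rot: [0.734, 0.679, 0.003, -0.001]
ft_force: [0.7, 8.1, 3.4]
grip_width: 0.0001
grasp_force: 4.0
```

```bash
python3 - <<'E'
from h import *
pose([.5504,-.1217,.034],0,-4.6)
s=bot.camera('side'); blob(s,None,.078,'o','side',20)
E
```

```text
row [-0.022 -0.248 -0.003] [-0.007  0.005 -0.004] now [0.5615 0.0021 0.0356] tool z [ 0.004   0.0052 -1.    ] y [ 0.997  -0.077   0.0036] q [ 0.    0.51 -0.13  0.92  0.01  1.65] F [0.7 8.1 3.4] w 8.366507723811588e-05
o c 0.4800 -0.0591  L 40.0 W 19.1 long-axis 81.7 px [221. 259.]
o c 0.5805 -0.0692  L 42.4 W 21.4 long-axis 84.8 px [269. 256.]
o c 0.5327 -0.0621  L 44.5 W 20.9 long-axis 86.1 px [246. 257.]
o c 0.6309 -0.0726  L 42.0 W 20.9 long-axis 83.3 px [292. 254.]
```

Emit:
{"api": "step_arm", "payload": {"targets": "-1 -0.0012 -0.015 0 0 0 0; -1 -0.0024 -0.03 0 0 0 0; -1 -0.0036 -0.045 0 0 0 0; -1 -0.005 -0.06 0 0 0 0; -1 -0.006 -0.075 0 0 0 0; -1 -0.0075 -0.09 0 0 0 0; -1 -0.009 -0.105 0 0 0 0; -1 -0.01 -0.12 0 0 0 0; -1 -0.0115 -0.135 0 0 0 0; -1 -0.013 -0.15 0 0 0 0"}}

```text
clock: 48.87
eef_pos: [0.5551, -0.073, 0.0356]
tool_rot: [0.734, 0.679, 0.003, -0.0]
ft_force: [0.7, 8.6, 3.4]
grip_width: -0.0003
grasp_force: 4.4
```

```bash
python3 - <<'E'
from h import *
pose([.5504,-.1217,.034],0,-4.6)
s=bot.camera('side'); blob(s,None,.078,'o','side',20)
E
```

```text
row [-0.009 -0.097 -0.003] [-0.006  0.006 -0.004] now [ 0.5551 -0.073   0.0356] tool z [ 0.0045  0.005  -1.    ] y [ 0.997  -0.0767  0.0041] q [-0.13  0.51 -0.14  0.92  0.01  1.51] F [0.7 8.6 3.4] w -0.00033063894101468166
o c 0.4740 -0.1333  L 44.0 W 20.3 long-axis 86.3 px [224. 283.]
o c 0.5743 -0.1428  L 45.0 W 21.6 long-axis 85.8 px [275. 279.]
o c 0.5258 -0.1355  L 45.7 W 21.8 long-axis 87.2 px [251. 280.]
o c 0.6248 -0.1473  L 45.0 W 21.3 long-axis 83.1 px [300. 277.]
```

Emit:
{"api": "step_arm", "payload": {"targets": "-1 -0.001 -0.012 0 0 0 0; -1 -0.002 -0.024 0 0 0 0; -1 -0.003 -0.036 0 0 0 0; -1 -0.004 -0.048 0 0 0 0; -1 -0.005 -0.06 0 0 0 0; -1 -0.006 -0.072 0 0 0 0; -1 -0.007 -0.084 0 0 0 0; -1 -0.007 -0.084 0 0 0 0"}}

```text
clock: 49.58
eef_pos: [0.5516, -0.1163, 0.0355]
tool_rot: [0.734, 0.679, 0.002, 0.001]
ft_force: [2.1, 5.3, 3.5]
grip_width: -0.0003
grasp_force: 2.8
```

Emit:
{"api": "step_arm", "payload": {"targets": "-1 -0.0004 -0.006 0 0 0 0; -1 -0.0008 -0.012 0 0 0 0; -1 -0.0012 -0.018 0 0 0 0; -1 -0.0012 -0.018 0 0 0 0"}}

```text
clock: 49.92
eef_pos: [0.5511, -0.123, 0.0355]
tool_rot: [0.734, 0.68, 0.004, -0.001]
ft_force: [1.9, 10.3, 4.7]
grip_width: 0.0003
grasp_force: 5.6
```

```bash
python3 - <<'E'
from h import *
pose([.5504,-.1217,.034],0,-4.6)
s=bot.camera('side'); blob(s,None,.078,'o','side',20)
E
```

```text
row [-0.001  0.003 -0.003] [-0.008  0.006 -0.005] now [ 0.5511 -0.123   0.0355] tool z [ 0.0046  0.0066 -1.    ] y [ 0.9971 -0.0765  0.0041] q [-0.22  0.52 -0.12  0.92  0.01  1.42] F [ 1.9 10.3  4.7] w 0.00026172657706382673
o c 0.4699 -0.1826  L 44.4 W 22.0 long-axis 87.4 px [226. 301.]
o c 0.5710 -0.1930  L 44.0 W 21.8 long-axis 83.0 px [279. 297.]
o c 0.5227 -0.1857  L 45.7 W 21.6 long-axis 85.3 px [254. 298.]
o c 0.6209 -0.1961  L 46.2 W 20.8 long-axis 83.9 px [305. 295.]
```

Emit:
{"api": "step_arm", "payload": {"targets": "-1 -0.0004 -0.006 0 0 0 0; -1 -0.0008 -0.012 0 0 0 0; -1 -0.0008 -0.012 0 0 0 0; -1 -0.0008 -0.012 0 0 0 0"}}

```text
clock: 50.3
eef_pos: [0.551, -0.123, 0.0356]
tool_rot: [0.732, 0.681, 0.008, -0.005]
ft_force: [3.5, 25.8, 7.7]
grip_width: -0.0001
grasp_force: 13.0
```

Emit:
{"api": "step_arm", "payload": {"targets": "-1 -0.0004 -0.005 0 0 0 0; -1 -0.0008 -0.01 0 0 0 0; -1 -0.0008 -0.01 0 0 0 0"}}

```text
clock: 50.55
eef_pos: [0.5509, -0.1231, 0.0357]
tool_rot: [0.731, 0.682, 0.012, -0.008]
ft_force: [3.2, 38.9, 10.7]
grip_width: 0.0004
grasp_force: 19.5
```

The force rises with no more travel, so the cassette is home against the stop. Back off, lift, and turn towards the handle.

Emit:
{"api": "step_arm", "payload": {"targets": "-1 0.002 0.03 0 0 0 0; -1 0.005 0.08 0 0 0 0; -1 0.005 0.08 0.08 0 0 0; -1 0.005 0.08 0.16 0 0 0; -1 0.005 0.08 0.24 0 0 0; -1 0.005 0.08 0.32 0 0 0; -1 0.005 0.08 0.34 0 0 0; -1 0.005 0.08 0.34 0 0 0"}}

```text
clock: 51.22
eef_pos: [0.5533, -0.0982, 0.2091]
tool_rot: [0.735, 0.679, 0.002, 0.004]
ft_force: [0.9, 0.1, -0.0]
grip_width: 0.0002
grasp_force: 0.0
```

Emit:
{"api": "step_arm", "payload": {"targets": "0 -0.01 -0.22 0 0 0 1; 0 -0.01 -0.22 0 0 0 1; 0 -0.01 -0.22 0 0 0 1; 0 -0.01 -0.22 0 0 0 1; 0 -0.01 -0.22 0 0 0 1; 0 -0.01 -0.22 0 0 0 1; 0 -0.01 -0.22 0 0 0 1"}}

```text
clock: 51.8
eef_pos: [0.5442, -0.2077, 0.2015]
tool_rot: [0.417, 0.909, -0.001, -0.001]
ft_force: [-0.1, -0.2, 0.3]
grip_width: 0.0425
grasp_force: 0.0
```

Emit:
{"api": "step_arm", "payload": {"targets": "0 -0.01 -0.22 0 0 0 1; 0 -0.01 -0.22 0 0 0 1; 0 -0.01 -0.22 0 0 0 1; 0 -0.01 -0.22 0 0 0 1; 0 -0.01 -0.22 0 0 0 1; 0 -0.01 -0.22 0 0 0 1; 0 -0.01 -0.22 0 0 0 1; 0 -0.01 -0.22 0 0 0 1"}}

```text
clock: 52.47
eef_pos: [0.5394, -0.3172, 0.2015]
tool_rot: [0.039, 0.999, 0.0, -0.001]
ft_force: [-0.4, 0.8, -0.3]
grip_width: 0.0429
grasp_force: 0.0
```

```bash
python3 - <<'E'
from h import *
pose([.542,-.309,.105],0,85.4)
im,i=wrist('w22'); g=im.max(2).astype(np.float32)
H=np.array([.542,-.309,.129])
for y in (-.02,0,.03):
    t=np.arange(-40,41,2.)
    uv=proj('wrist',[H+y*Y+k/1000*X for k in t],i).astype(np.float32)
    print(y,cv2.remap(g,uv[:,0],uv[:,1],cv2.INTER_LINEAR).ravel().astype(int).tolist())
blob(im,i,.078,'o',minpix=40); s=bot.camera('scene'); blob(s,None,.071,'g','scene',15); blob(s,None,.078,'o','scene',15)
E
```

```text
row [ 0.005  0.016 -0.193] [-0.    -0.003 -0.002] now [ 0.5394 -0.3172  0.2015] tool z [-0.0023  0.0002 -1.    ] y [ 0.0789  0.9969 -0.    ] q [-0.53  0.51  0.32  1.39 -0.   -0.45] F [-0.4  0.8 -0.3] w 0.04288340055845093
-0.02 [214, 212, 214, 213, 213, 203, 157, 146, 144, 145, 145, 144, 145, 145, 145, 144, 114, 53, 51, 49, 49, 51, 50, 104, 143, 145, 144, 144, 144, 145, 145, 145, 145, 146, 145, 145, 145, 146, 145, 146, 144]
0 [214, 205, 151, 144, 145, 144, 144, 146, 144, 144, 145, 143, 145, 146, 143, 143, 104, 54, 51, 49, 49, 49, 53, 105, 143, 143, 143, 143, 142, 143, 143, 144, 144, 142, 143, 143, 144, 143, 144, 143, 144]
0.03 [80, 79, 79, 80, 73, 53, 54, 55, 155, 213, 213, 213, 213, 214, 214, 213, 149, 55, 54, 53, 55, 50, 57, 112, 142, 144, 142, 143, 142, 144, 143, 144, 143, 143, 142, 144, 141, 142, 142, 142, 129]
o c 0.6207 -0.1946  L 45.6 W 23.3 long-axis 85.6 px [372. 248.]
o c 0.5700 -0.1905  L 45.3 W 21.1 long-axis 85.2 px [378. 203.]
o c 0.5229 -0.1837  L 44.9 W 22.4 long-axis 84.7 px [386. 156.]
o c 0.4711 -0.1806  L 45.2 W 22.8 long-axis 85.6 px [388. 103.]
g c 0.4348 0.3495  L 36.5 W 17.7 long-axis 13.2 px [235. 119.]
o c 0.6218 -0.1931  L 44.5 W 22.8 long-axis 85.2 px [182. 294.]
o c 0.5714 -0.1895  L 45.2 W 22.2 long-axis 86.2 px [164. 282.]
o c 0.5235 -0.1825  L 44.0 W 22.2 long-axis 82.6 px [149. 271.]
o c 0.4719 -0.1794  L 44.7 W 20.9 long-axis 83.8 px [132. 260.]
```

The bar is within 1 mm of where I left it, so the cover is still open. Grip it and slide the cover shut.

Emit:
{"api": "step_arm", "payload": {"targets": "0 0.006 0.018 -0.06 0 0 0; 0 0.006 0.018 -0.14 0 0 0; 0 0.006 0.018 -0.192 0 0 0; 0 0.006 0.018 -0.192 0 0 0; -1 0.006 0.018 -0.192 0 0 0; -1 0.006 0.018 -0.192 0 0 0; -1 0.006 0.018 -0.192 0 0 0; -1 0.006 0.018 -0.192 0 0 0; -1 0.006 0.018 -0.192 0 0 0"}}

```text
clock: 53.32
eef_pos: [0.5449, -0.3087, 0.1097]
tool_rot: [0.039, 0.999, -0.001, 0.002]
ft_force: [-0.2, 0.2, 4.2]
grip_width: 0.013
grasp_force: 61.5
```

Emit:
{"api": "step_arm", "payload": {"targets": "-1 0.002 0.03 0 0 0 0; -1 0.005 0.06 0 0 0 0; -1 0.007 0.09 0 0 0 0; -1 0.009 0.12 0 0 0 0; -1 0.012 0.15 0 0 0 0; -1 0.014 0.18 0 0 0 0; -1 0.016 0.21 0 0 0 0; -1 0.018 0.235 0 0 0 0; -1 0.018 0.235 0 0 0 0"}}

```text
clock: 54.07
eef_pos: [0.5542, -0.188, 0.1097]
tool_rot: [0.038, 0.999, -0.0, 0.002]
ft_force: [-0.3, 3.7, 7.6]
grip_width: 0.0129
grasp_force: 62.1
```

Emit:
{"api": "step_arm", "payload": {"targets": "-1 0.0008 0.01 0 0 0 0; -1 0.0016 0.02 0 0 0 0; -1 0.0016 0.02 0 0 0 0; -1 0.0016 0.02 0 0 0 0"}}

```text
clock: 54.4
eef_pos: [0.5546, -0.1844, 0.1097]
tool_rot: [0.04, 0.999, -0.005, 0.002]
ft_force: [-2.2, -12.1, 5.7]
grip_width: 0.0127
grasp_force: 62.0
```

Emit:
{"api": "step_arm", "payload": {"targets": "-1 0.001 0.012 0 0 0 0; -1 0.001 0.012 0 0 0 0; -1 0.001 0.012 0 0 0 0"}}

```text
clock: 54.65
eef_pos: [0.5546, -0.1843, 0.1097]
tool_rot: [0.042, 0.999, -0.011, 0.002]
ft_force: [-2.8, -26.6, 2.9]
grip_width: 0.0122
grasp_force: 62.3
```

Emit:
{"api": "step_arm", "payload": {"targets": "-1 -0.001 -0.015 0 0 0 0; -1 -0.001 -0.018 0 0 0 0; 0 -0.001 -0.018 0 0 0 0; 0 -0.001 -0.018 0 0 0 0; 0 -0.001 -0.018 0 0 0 0; 0 -0.001 -0.018 0 0 0 0; 0 -0.001 -0.018 0.08 0 0 0; 0 -0.001 -0.018 0.16 0 0 0; 0 -0.001 -0.018 0.2 0 0 0; 0 -0.001 -0.018 0.2 0 0 0"}}

```text
clock: 55.48
eef_pos: [0.5566, -0.1838, 0.2134]
tool_rot: [0.039, 0.999, -0.002, 0.005]
ft_force: [-0.4, 0.1, 1.3]
grip_width: 0.0427
grasp_force: 0.0
```

```bash
python3 - <<'E'
from h import *
im,i=wrist('w23'); g=im.max(2).astype(np.float32); print(bot.get_obs()['eef_pos'],bot.get_obs()['clock'])
H=np.array([.552,-.1844,.129])
t=np.arange(-40,41,2.)
uv=proj('wrist',[H+k/1000*X for k in t],i).astype(np.float32)
print(cv2.remap(g,uv[:,0],uv[:,1],cv2.INTER_LINEAR).ravel().astype(int).tolist())
s=bot.camera('scene'); blob(s,None,.071,'g','scene',15)
a=np.load('pics/scene0.npy').astype(int); d=np.abs(a-s.astype(int)).sum(2)
for n,(x,y) in dict(bin=(275,270),thermos=(311,130),driver=(320,218)).items(): print(n,d[y-25:y+25,x-25:x+25].mean().round(1))
E
```

```text
[ 0.5553 -0.1835  0.2104] 55.5333
[150, 148, 146, 147, 147, 145, 170, 211, 193, 152, 146, 145, 144, 143, 144, 145, 139, 80, 53, 51, 53, 52, 53, 64, 134, 143, 143, 143, 142, 144, 141, 142, 144, 143, 143, 143, 142, 143, 143, 142, 144]
g c 0.4340 0.3497  L 35.4 W 17.0 long-axis 13.2 px [235. 119.]
bin 21.2
thermos 32.3
driver 29.5
```

```bash
python3 -c "
from workcell import bot
print(bot.job_done())"
```

```text
the job is handed in; nothing more can be done
None
```

I handed the job in at about 55 s: cover slid fully open, green pack standing in the tray, all four orange packs in their own bays, cassette pushed home against the stop, and cover slid fully shut; I did not touch the thermos, bin or screwdriver, and pack c first caught on bay 3's wall (about 88 N at the wrist) and, with b, had to be set on the bench and re-seated.

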